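# Take down the silversmith's forming stack and put its parts away

### The job

Take the forming stack apart and put it away: the steel doming block goes upright on the middle of the dark red leather pad, and the maple board goes on the middle of the blue rubber mat, its long side along the long side of the mat. Both metal plates go flat over the two pins of the aluminium holder and all the way down, the larger copper plate underneath and the smaller brass plate on top of it; the cork mat is free for setting something aside in the meantime. Do not push or knock over the amber jar.

Things in the scene. Friction and masses are not known exactly. Their poses are not given: they have to be found in the camera images.
- doming_block: Top of the stack at the start: bright steel block 40 x 40 mm, 32 mm high, with dark round hollows on its upper face, about 0.4 kg. Origin at the centre of its underside, z up, x and y square to its sides.
- brass_plate: Second from the top: yellow brass plate 84 (x) x 46 (y) x 8 mm (z), about 0.25 kg, with two round 11 mm through holes on its x axis, 30 mm to either side of its centre. Either way round is the same. Origin at the centre of its underside. At the start it lies on the copper plate with the same direction within about 4 degrees and 3 mm.
- copper_plate: Third from the top: reddish copper plate 100 (x) x 56 (y) x 8 mm (z), about 0.35 kg, with two round 11 mm through holes on its x axis, 30 mm to either side of its centre. Either way round is the same. Origin at the centre of its underside. At the start it lies on the maple board with the same direction within about 4 degrees and 3 mm.
- board: Bottom of the stack, on the bench: pale cream maple board 120 (x) x 66 (y) x 20 mm (z), about 0.15 kg. Origin at the centre of its underside.
- pin_holder: Fixed aluminium bar 104 (x) x 40 (y) x 20 mm high, with two upright steel pins of 6 mm diameter on its x axis, 30 mm to either side of its centre. The pins stand 30 mm above the bar's upper face (50 mm above the bench); their topmost 6 mm taper to 2 mm. Both plates are wider than the bar and overhang it. Origin at the centre of its underside.
- leather_pad: Fixed dark red leather pad, 84 x 84 mm, 5 mm thick, for the doming block. Origin at the centre of its underside (its upper face is at z = 5 mm).
- rubber_mat: Fixed blue rubber mat, 150 (x) x 100 (y) mm, 4 mm thick, for the maple board, whose long side goes along the mat's long side (either way round). Origin at the centre of its underside (its upper face is at z = 4 mm).
- cork_mat: Fixed brown cork mat, 120 (x) x 92 (y) mm, 4 mm thick, empty: a place to set something aside. Origin at the centre of its underside (its upper face is at z = 4 mm).
- amber_jar: Closed amber glass jar with a black cap, 38 mm in diameter, 55 mm high, standing loose on the bench among the other things; to be left alone. Origin at the centre of its underside.
Things that resemble listed ones, but are neither listed nor needed, are in the scene too. What is shaped like the rubber_mat but pink is not meant.

How it is judged (in metres and radians):
At the end, for the whole second after the job is handed in: Doming block upright on the leather pad and board on the rubber mat, within 15 mm of the middle (board within 0.2 rad of the mat); both plates over both pins, flat, within 3 mm of full depth, copper below, brass on it; all at rest; jar upright, within 20 mm of its start (horizontal distance between doming_block and leather_pad below 0.015 m and z of doming_block in the frame of leather_pad between 0.002 and 0.008 m and angle between each of doming_block, board, copper_plate, brass_plate's own z axis and vertical below 0.06 rad and horizontal distance between board and rubber_mat below 0.015 m and z of board in the frame of rubber_mat between 0.001 and 0.007 m and angle between the x axis of board and the x axis of rubber_mat, either way round below 0.2 rad and horizontal distance between each of copper_plate, brass_plate and pin_holder below 0.006 m and z of copper_plate in the frame of pin_holder between 0.017 and 0.023 m and angle between the x axis of each of copper_plate, brass_plate and the x axis of pin_holder, either way round below 0.12 rad and z of brass_plate in the frame of pin_holder between 0.025 and 0.031 m and linear speed of each of doming_block, brass_plate, copper_plate, board below 0.01 m/s and angular speed of each of doming_block, brass_plate, copper_plate, board below 0.1 rad/s and distance of amber_jar from where it was at the start of the episode below 0.02 m and angle between amber_jar's own z axis and vertical below 0.2 rad); the robot touches nothing.
It fails at once if the amber jar is pushed away or knocked over (distance of amber_jar from where it was at the start of the episode above 0.02 m or angle between amber_jar's own z axis and vertical above 0.5 rad).
It also fails if it takes over 128 s, if anything falls off the work surface, if the arm or the gripper's body presses on something with over 40 N, if the wrist force passes 120 N, or if a joint passes its speed limit or range.

### The arm

A 6-joint arm with a two-finger parallel gripper is mounted at the origin on the work surface. World frame = base frame: x ahead of the robot, y to its left, z up, the work surface at z = 0. Lengths are in m, angles in degrees, forces in N, time in s.
With the tool pointing down it reaches from about 0.25 to 0.725 m from the base axis. Payload 9.7 kg.
Tool frame: the origin (TCP) lies between the finger pads; the fingertips stand 17 mm ahead of it and the grasp point (between the pads) lies 2 mm behind it; z points along the fingers, y is the direction in which the jaws open and shut (so a half turn about z gives the same grasp; the last joint's range is limited). The gripper opens to 85 mm and grips with 20 to 120 N. Pads are 22 mm wide; open, the fingers measure 114 mm over their backs; the gripper's body (76 mm by 85 mm) begins 54 mm behind the grasp point. The pads swing forward as they close: fully open they stand 13 mm farther back than shut.
Start: joints at [-68.239, 4.979, 10.078, 95.1, 0, 90], TCP at [0.204, -0.511, 0.248] pointing down, gripper open.
Joint ranges: [-179.16, 179.16], [-48.56, 103.87], [-65.8, 70.77], [-126.05, 130.52], [-82.76, 87.17], [-180, 180]. Speed limits (degrees/s): [127.2, 127.2, 147.25, 180, 180, 180].

### API

Orientations are given as [roll, pitch, yaw] about the fixed x, y, z axes, in that order (R = Rz(yaw) Ry(pitch) Rx(roll)).
In Python, from workcell import monitor, cams, order gives the robot as it stands. The module is installed in compiled form; this text tells all that it offers.
- The arm moves only by the shell command python3 -m handwheel 'ROWS' [OPENING] [FORCE]. ROWS is JSON, a list of rows, each a list of 6 numbers: the shift along the tool's x, y, z in m, then the turn, a rotation vector about the tool's x, y, z in degrees. In form: [[tx, ty, tz, wx, wy, wz], ...]. A call has exactly 8 rows; each row shifts and turns the commanded pose from where the row before left it, along the tool's axes as they then stand; what a row does not reach is not made up. A row lasts 1/12 s, in which the tool goes at most 41.7 mm and 7.16 degrees, less where a joint would pass 70% of its speed; a pose out of reach is approached as far as the arm can. A call is refused whole if a number of a shift passes 0.0417 or a number of a turn 7.16, either way. A call with a gripper value outside its range is refused whole. OPENING is the opening, from -1 (shut) to 1 (fully open), set as the call begins (- or left out, the last holds). The fingers move at their own pace and stop on an object; FORCE is the grip in N (left out, the last holds). Time passes only in rows, so rows that do not move let the fingers close, or fill a call up. It gives the time, the measured TCP pose, the force and the opening at its end, in the units of the state.
- monitor.get_obs(): the state, without advancing time (a new reading comes with each control period).
- cams.camera(name): name is "scene" or "top" or "wrist"; returns a dict with "img" (400x640x3 uint8, red, green, blue), "depth" (400x640 float32, m along the optical axis (not along the pixel's ray), 0 where there is no reading), "fx", "fy", "cx", "cy" (pixels), "rvec" (rotation vector, rad) and "tvec" (3), from world to camera coordinates, as OpenCV has them; the wrist camera has in their place "tool_from_camera" (4x4, takes a point from camera to tool coordinates, whose origin is the TCP and whose axes are the flange's). Camera axes: x right, y down, z forward; pixel columns grow to the right and rows downward; lengths in m; the calibration is good to about 2 mm. A picture is of the moment at which its call begins: read the wrist's pose just before it.
- order.job_done(): hands the job in, once; it reports no verdict.
The state is a dict: "time": time; "q": joint angles; "qd": joint speeds; "joint_efforts": joint torques, N m; "ee_pos": TCP position; "tcp_rot": TCP orientation; "wrist_force": force on the tool from outside, world axes, zero at the start; "torque": the same for the moment, N m; "opening": finger opening in m.
Only numpy, scipy, OpenCV 4.12 (cv2) and the standard library are available. Lean on these libraries where they do the work, as an engineer would, in place of code of your own. Each camera call takes 0.05 s, during which the arm holds its last target. There are 200 camera calls.

## Working session

There is one attempt and no reset: what is moved stays moved. The work goes in short steps, Python scripts to look and compute and a shell command to move; the robot and the scene stay as the last step left them, time stands still between calls to the robot, and variables do not carry over. Pictures are saved under pics/ and viewed, about 12 in all and at most 16, crops included, and the job is handed in when it is done.

```bash
mkdir -p pics
cat > h.py <<'E'
import numpy as np, cv2
from workcell import monitor, cams, order
from scipy.spatial.transform import Rotation as R
def tool():
    o=monitor.get_obs(); T=np.eye(4); T[:3,:3]=R.from_euler('xyz',o['tcp_rot'],degrees=True).as_matrix(); T[:3,3]=o['ee_pos']; return T
def shot(name):
    T=tool(); c=cams.camera(name)
    if 'tool_from_camera' in c: c['W']=T@np.array(c['tool_from_camera'])
    else:
        M=np.eye(4); M[:3,:3]=R.from_rotvec(np.ravel(c['rvec'])).as_matrix(); M[:3,3]=np.ravel(c['tvec']); c['W']=np.linalg.inv(M)
    return c
def ray(c,u,v,z):  # intersect with world plane z
    d=c['W'][:3,:3]@np.array([(u-c['cx'])/c['fx'],(v-c['cy'])/c['fy'],1]); o=c['W'][:3,3]
    return (o+d*(z-o[2])/d[2])
def dep(c,u,v):
    d=c['depth'][v,u]; return (c['W']@np.array([(u-c['cx'])/c['fx']*d,(v-c['cy'])/c['fy']*d,d,1]))[:3]
def cloud(c):
    v,u=np.mgrid[:400,:640]; d=c['depth']
    P=np.stack([(u-c['cx'])/c['fx']*d,(v-c['cy'])/c['fy']*d,d],-1)
    P=P@c['W'][:3,:3].T+c['W'][:3,3]; P[d==0]=np.nan; return P
def save(c,name,box=None,s=1):
    im=c['img'][...,::-1]
    if box: im=im[box[1]:box[3],box[0]:box[2]]
    cv2.imwrite('pics/'+name,cv2.resize(im,None,fx=s,fy=s,interpolation=cv2.INTER_CUBIC))
E
python3 - <<'E'
from h import *
import pickle
print(monitor.get_obs())
for n in ['top','scene']:
    c=shot(n); save(c,n+'0.png',s=1.25); pickle.dump(c,open(n+'.pkl','wb')); print(n,c['W'].round(3),c['fx'],c['cx'],c['cy'])
E
```

```text
{'time': 0.0, 'q': array([-6.82398552e+01,  5.01050871e+00,  1.00340594e+01,  9.51017159e+01,
       -2.26588772e-03,  9.00001038e+01]), 'qd': array([ 0.02545845, -0.14175917,  0.04811788,  0.02639668, -0.01190733,
       -0.07322819]), 'joint_efforts': array([-3.10935811e-04, -5.20388675e+01,  4.64800429e+01,  1.66879501e-02,
        7.52801247e-05, -1.93458681e-05]), 'ee_pos': array([ 0.20380359, -0.51060364,  0.24758522]), 'tcp_rot': array([-1.79921835e+02,  2.26602723e-03,  2.17600440e+01]), 'wrist_force': array([-0.41946633, -0.2188818 , -0.0718565 ]), 'torque': array([-0.04178776,  0.06357794, -0.00699253]), 'opening': 0.08514013599701452}
top [[-0.011 -0.988  0.155  0.28 ]
 [-1.     0.007 -0.023  0.006]
 [ 0.022 -0.156 -0.988  1.032]
 [ 0.     0.     0.     1.   ]] 448.1921749478811 316.9754401819842 194.4803316142298
scene [[ 0.565  0.696 -0.443  0.934]
 [ 0.825 -0.471  0.311 -0.338]
 [ 0.008 -0.541 -0.841  0.989]
 [ 0.     0.     0.     1.   ]] 515.3053197776073 309.00327729328916 202.4521115597106
```

View pics/top0.png

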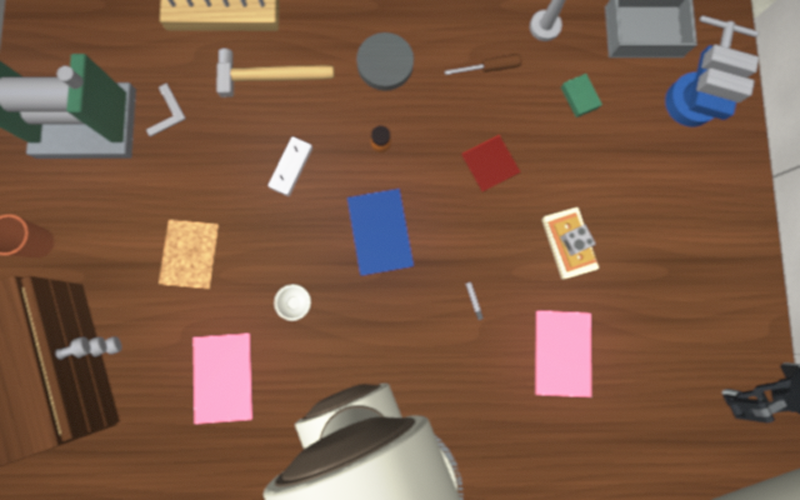

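View pics/scene0.png

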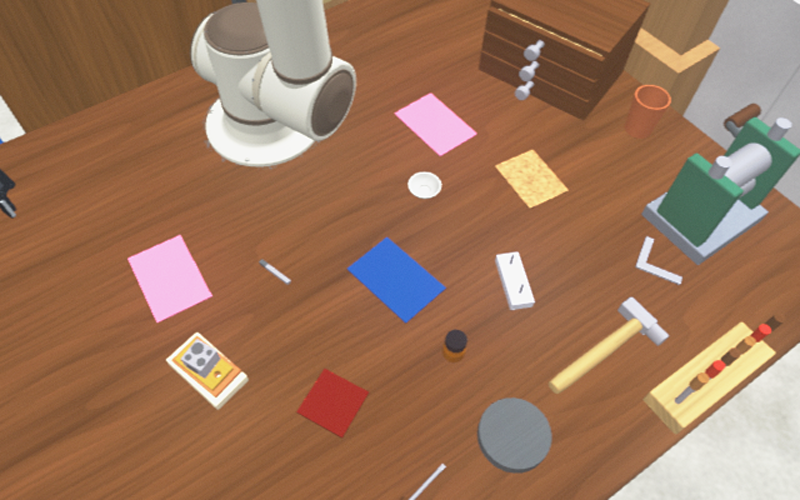

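The top view (1.25x) shows the stack at (570,243), leather pad at (491,163), blue mat at (380,232), cork at (189,254), holder at (290,166) and jar at (380,137). Next I measure these by colour and depth.

```bash
cat > m.py <<'E'
from h import *
import pickle
def rect(c,mask,z,box=None):
    m=np.zeros_like(mask,np.uint8)
    if box: x0,y0,x1,y1=box; m[y0:y1,x0:x1]=mask[y0:y1,x0:x1]
    else: m[:]=mask
    n,l,s,_=cv2.connectedComponentsWithStats(m); k=1+np.argmax(s[1:,4])
    v,u=np.where(l==k); P=np.array([ray(c,a,b,z)[:2] for a,b in zip(u,v)],np.float32)
    r=cv2.minAreaRect(P*1000); b=cv2.boxPoints(r); e=b[1]-b[0]; f=b[2]-b[1]
    L=e if np.hypot(*e)>np.hypot(*f) else f
    return np.round(np.array(r[0])/1000,4),np.round(sorted(r[1]),1),round(np.degrees(np.arctan2(L[1],L[0]))%180,1),P.mean(0).round(4)
if __name__=='__main__':
    for n in ['top','scene']:
        c=pickle.load(open(n+'.pkl','rb')); h=cv2.cvtColor(c['img'],cv2.COLOR_RGB2HSV); H,S,V=[h[...,i].astype(int) for i in range(3)]
        s=0.8
        B={'top':dict(pad=(365,105,420,155),mat=(270,145,335,225),cork=(120,170,180,235),hold=(208,100,255,160),stack=(425,160,485,228),jar=(290,92,320,125)),
           'scene':dict(pad=(230,290,300,355),mat=(270,185,360,262),cork=(390,115,460,170),hold=(390,195,435,252),stack=(128,262,203,332),jar=(350,260,378,295))}[n]
        hue=lambda a,b:(H>=a)&(H<=b)
        M=dict(pad=(((H<4)|(H>174))&(S>150),.005),mat=(hue(100,125)&(S>120),.004),cork=((V>170)&hue(8,28),.004),hold=((S<40)&(V>170),.02),stack=((V>185),.02),jar=((V<60),.055))
        for k,(m,z) in M.items(): print(n,k,*rect(c,m,z,B[k]))
        P=cloud(c)
        for k in B:
            x0,y0,x1,y1=B[k]; print(k,'zmax',np.nanpercentile(P[y0:y1,x0:x1,2],[50,98]).round(3),end=' ')
        print()
E
python3 m.py
python3 - <<'E'
import pickle
from h import *
c=pickle.load(open('top.pkl','rb')); im=c['img'][...,::-1]
a=cv2.resize(im[155:235,420:490],None,fx=5.5,fy=5.5,interpolation=2); b=cv2.resize(im[95:175,200:270],None,fx=5.5,fy=5.5,interpolation=2)
cv2.imwrite('pics/crop.png',np.hstack([a,b]))
E
```

```text
top pad [ 0.596  -0.1989] [80.7 81. ] 27.0 [ 0.5961 -0.1989]
top mat [0.4648 0.0127] [ 96.8 147.6] 9.4 [0.4638 0.0127]
top cork [0.4255 0.3647] [ 94.  122.6] 174.3 [0.4249 0.3646]
top hold [0.5878 0.18  ] [ 42.  106.8] 155.3 [0.5875 0.1805]
top stack [ 0.4389 -0.3386] [ 74.5 121.9] 15.5 [ 0.4373 -0.3356]
top jar [0.632  0.0095] [25.  30.9] 179.8 [0.6324 0.0098]
pad zmax [0.001 0.007] mat zmax [0.001 0.006] cork zmax [0.002 0.007] hold zmax [0.    0.022] stack zmax [0.    0.068] jar zmax [-0.     0.056] 
scene pad [ 0.5989 -0.202 ] [82.2 82.8] 116.6 [ 0.5995 -0.2025]
scene mat [0.4676 0.0104] [ 99. 149.] 9.6 [0.4696 0.0098]
scene cork [0.4314 0.3874] [124.1 146.8] 83.9 [0.4303 0.364 ]
scene hold [0.5944 0.1741] [ 45.2 112. ] 155.8 [0.5958 0.1737]
scene stack [ 0.4439 -0.3418] [ 68.8 127. ] 15.5 [ 0.4487 -0.3421]
scene jar [ 0.6426 -0.0112] [0.  2.8] 6.7 [ 0.6426 -0.0112]
pad zmax [0.001 0.007] mat zmax [0.001 0.006] cork zmax [0.001 0.007] hold zmax [0.001 0.023] stack zmax [0.001 0.069] jar zmax [0.002 0.057]
```

View pics/crop.png

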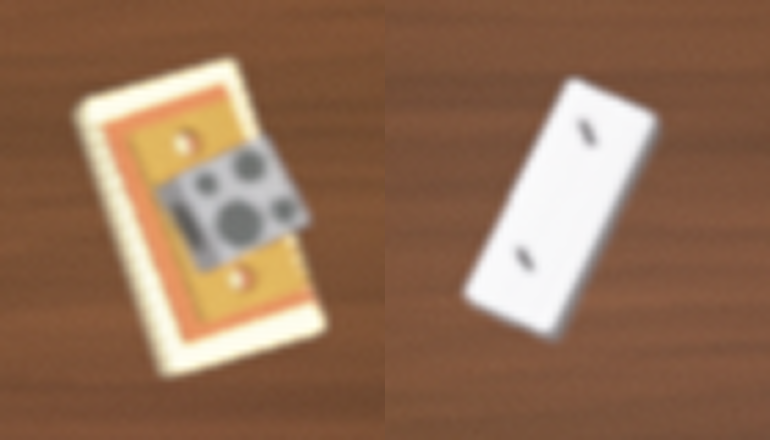

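The stack's long axis is at about 15.5° and the doming block sits at about 25°. The holder's pins are visible as two marks. I'll go above the stack for a wrist view.

```bash
python3 -m handwheel '[[0.035,-0.009,0,0,0,0],[0.035,-0.009,0,0,0,0],[0.035,-0.009,0,0,0,0],[0.035,-0.009,0,0,0,0],[0.035,-0.009,0,0,0,0],[0.035,-0.009,0,0,0,0],[0.035,-0.009,0,0,0,0],[0.035,-0.009,0,0,0,6.3]]' 1 60
python3 -m handwheel '[[0,0,0,0,0,0],[0,0,0,0,0,0],[0,0,0,0,0,0],[0,0,0,0,0,0],[0,0,0,0,0,0],[0,0,0,0,0,0],[0,0,0,0,0,0],[0,0,0,0,0,0]]'
python3 - <<'E'
from h import *
import pickle
c=shot('wrist'); pickle.dump(c,open('w1.pkl','wb')); save(c,'w1.png',s=1.25); print(np.round(c['tool_from_camera'],4),c['fx'],c['cx'],c['cy'],tool().round(4))
E
```

```text
time: 0.77
ee_pos: [0.4384, -0.3387, 0.248]
tcp_rot: [-180.0, 0.0, 15.6]
wrist_force: [-0.6, -2.2, 0.4]
opening: 0.0851
time: 1.43
ee_pos: [0.4369, -0.3405, 0.2484]
tcp_rot: [180.0, -0.0, 15.4]
wrist_force: [-0.1, 0.1, 0.2]
opening: 0.0853
[[-0.000e+00 -9.507e-01 -3.101e-01  7.940e-02]
 [ 1.000e+00  1.000e-04 -2.000e-04  1.200e-03]
 [ 3.000e-04 -3.101e-01  9.507e-01 -1.260e-01]
 [ 0.000e+00  0.000e+00  0.000e+00  1.000e+00]] 296.00717456524944 318.22598144358597 201.59985271443426 [[ 9.640e-01  2.660e-01  1.000e-04  4.370e-01]
 [ 2.660e-01 -9.640e-01 -1.000e-04 -3.405e-01]
 [ 1.000e-04  1.000e-04 -1.000e+00  2.484e-01]
 [ 0.000e+00  0.000e+00  0.000e+00  1.000e+00]]
```

View pics/w1.png

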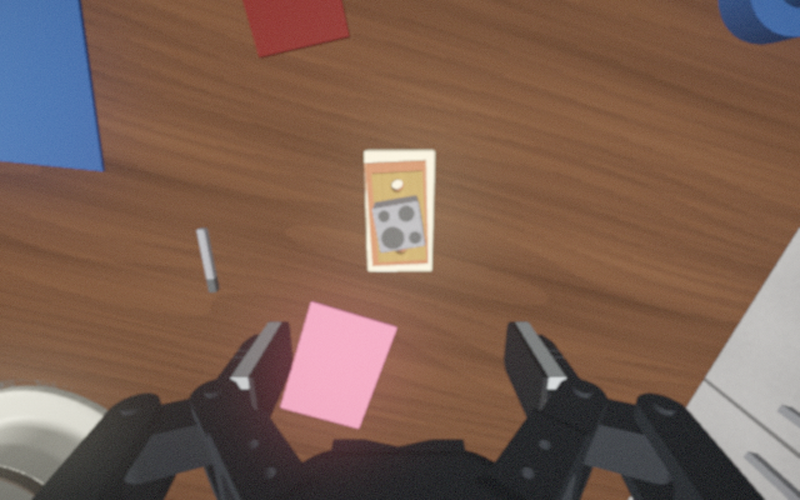

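The wrist view shows the stack at (400,210), with the block on top near (400,225), turned a few degrees from the tool. I'll measure block, board and plates from this view.

Run:
```python
from m import *
c=pickle.load(open('w1.pkl','rb')); P=cloud(c); h=cv2.cvtColor(c['img'],cv2.COLOR_RGB2HSV); H,S,V=[h[...,i].astype(int) for i in range(3)]
b=(285,112,355,222); Z=P[...,2]
print('block',*rect(c,np.nan_to_num(Z)>.058,.068,b)); print('z',np.nanpercentile(Z[170:195,305:335],[10,50,90]))
print('stack board',*rect(c,np.nan_to_num(Z)>.012,.020,b))
print('board white',*rect(c,(S<70)&(V>150)&(Z<.05),.020,b))
print('copper+',*rect(c,(S>90)&(Z>.013)&(V>120),.028,b))
print('brass hue',np.median(H[165:170,300:335]),H[145:150,300:335][2])
for u,v in [(373,209),(417,199),(425,248),(381,253)]: print(ray(c,u/1.25,v/1.25,.068).round(4))
save(c,'w1c.png',(280,110,360,225),5)
```

```text
block [ 0.4404 -0.3418] [40.  41.4] 25.3 [ 0.4407 -0.3417]
z [0.06771104 0.0686542  0.06954972]
stack board [ 0.4412 -0.3424] [ 65.7 118.8] 15.6 [ 0.4441 -0.3416]
board white [ 0.441  -0.3419] [ 68.5 121.1] 15.4 [ 0.4495 -0.3444]
copper+ [ 0.4406 -0.3396] [54.2 97.8] 18.2 [ 0.4515 -0.3362]
brass hue 135.0 [21 21 20 20 21 20 21 21 20 20 21 21 21 21 23 23 23 23 23 23 21 18 17 19
 20 21 21 21 20 20 20 21 21 21 21]
[ 0.4484 -0.317   0.068 ]
[ 0.4664 -0.3502  0.068 ]
[ 0.4272 -0.3689  0.068 ]
[ 0.4126 -0.3333  0.068 ]
```

View pics/w1c.png

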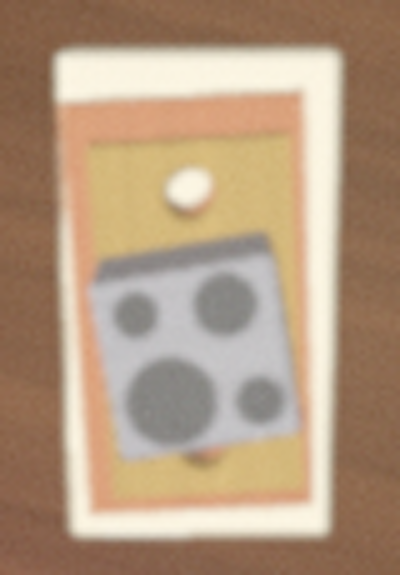

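The crop confirms: block centre (0.4406,-0.3418) at 25.3°, copper and brass visible beneath with their holes. I'll grasp the block.

```bash
python3 -m handwheel '[[0,0,0.02,0,0,-5],[0,0,0.03,0,0,-4.9],[0.0027,0.0027,0.03,0,0,0],[0,0,0.03,0,0,0],[0,0,0.03,0,0,0],[0,0,0.03,0,0,0],[0,0,0.02,0,0,0],[0,0,0,0,0,0]]' 1 60
python3 -m handwheel '[[0,0,0,0,0,0],[0,0,0,0,0,0],[0,0,0,0,0,0],[0,0,0,0,0,0],[0,0,0,0,0,0],[0,0,0,0,0,0],[0,0,0,0,0,0],[0,0,0,0,0,0]]' -1 60
```

```text
time: 2.15
ee_pos: [0.4387, -0.3399, 0.0536]
tcp_rot: [-179.6, 0.2, 25.4]
wrist_force: [-1.1, 0.4, -1.2]
opening: 0.0858
time: 2.82
ee_pos: [0.4417, -0.342, 0.0604]
tcp_rot: [179.8, -0.1, 25.4]
wrist_force: [-1.3, 0.9, 7.4]
opening: 0.0389
```

```bash
python3 -m handwheel '[[0,0,-0.015,0,0,0],[0,0,-0.025,0,0,0],[0,0,-0.03,0,0,0],[0,0,-0.03,0,0,0],[0.02,-0.006,0,0,0,0],[0.03,-0.009,0,0,0,0],[0.03,-0.009,0,0,0,0],[0.03,-0.009,0,0,0,0]]'
python3 -m handwheel '[[0.03,-0.009,0,0,0,0],[0.03,-0.009,0,0,0,0],[0.02,-0.006,0,0,0,0],[0.0124,-0.0033,0,0,0,0],[0,0,0.02,0,0,0],[0,0,0.025,0,0,0],[0,0,0.025,0,0,0],[0,0,0.02,0,0,0]]'
python3 -m handwheel '[[0,0,0.015,0,0,0],[0,0,0.01,0,0,0],[0,0,0.008,0,0,0],[0,0,0.004,0,0,0],[0,0,0.002,0,0,0],[0,0,0.001,0,0,0],[0,0,0,0,0,0],[0,0,0,0,0,0]]'
```

```text
time: 3.48
ee_pos: [0.527, -0.2638, 0.1591]
tcp_rot: [179.9, -0.0, 25.3]
wrist_force: [-0.3, -0.2, -3.1]
opening: 0.0391
time: 4.15
ee_pos: [0.5973, -0.2004, 0.0667]
tcp_rot: [-180.0, 0.1, 25.4]
wrist_force: [0.5, 0.6, -2.7]
opening: 0.039
time: 4.82
ee_pos: [0.5983, -0.2005, 0.0295]
tcp_rot: [179.9, -0.1, 25.4]
wrist_force: [-3.4, 0.1, 2.8]
opening: 0.039
```

```bash
python3 -m handwheel '[[0,0,0,0,0,0],[0,0,0,0,0,0],[0,0,0,0,0,0],[0,0,0,0,0,0],[0,0,-0.015,0,0,0],[0,0,-0.03,0,0,0],[0,0,-0.03,0,0,0],[0,0,-0.03,0,0,0]]' 1 60
python3 -m handwheel '[[-0.015,0.0045,-0.017,0,0,0],[-0.03,0.009,0,0,0,0],[-0.035,0.0105,0,0,0,0],[-0.035,0.0105,0,0,0,0],[-0.035,0.0105,0,0,0,0],[-0.03,0.009,0,0,0,0],[-0.022,0.0067,0,0,0,5],[0,0,0,0,0,4.9]]'
python3 -m handwheel '[[0,0,0,0,0,0],[0,0,0,0,0,0],[0,0,0,0,0,0],[0,0,0,0,0,0],[0,0,0,0,0,0],[0,0,0,0,0,0],[0,0,0,0,0,0],[0,0,0,0,0,0]]'
python3 - <<'E'
from m import *
c=shot('wrist'); pickle.dump(c,open('w2.pkl','wb')); save(c,'w2.png',(220,90,420,290),3)
t=shot('top'); pickle.dump(t,open('top2.pkl','wb')); P=cloud(t); h=cv2.cvtColor(t['img'],cv2.COLOR_RGB2HSV)
print('block',*rect(t,np.nan_to_num(P[...,2])>.025,.037,(365,105,420,155)))
E
```

```text
time: 5.48
ee_pos: [0.5977, -0.2001, 0.1343]
tcp_rot: [-180.0, 0.0, 25.4]
wrist_force: [0.2, -0.0, 0.6]
opening: 0.0853
time: 6.15
ee_pos: [0.4387, -0.3441, 0.1507]
tcp_rot: [179.9, 0.0, 15.0]
wrist_force: [0.4, -0.1, -0.6]
opening: 0.0851
time: 6.82
ee_pos: [0.4416, -0.3415, 0.1503]
tcp_rot: [180.0, 0.0, 15.5]
wrist_force: [0.2, 0.3, 0.1]
opening: 0.0854
block [ 0.593  -0.1975] [41.  43.7] 116.6 [ 0.5934 -0.1981]
```

View pics/w2.png

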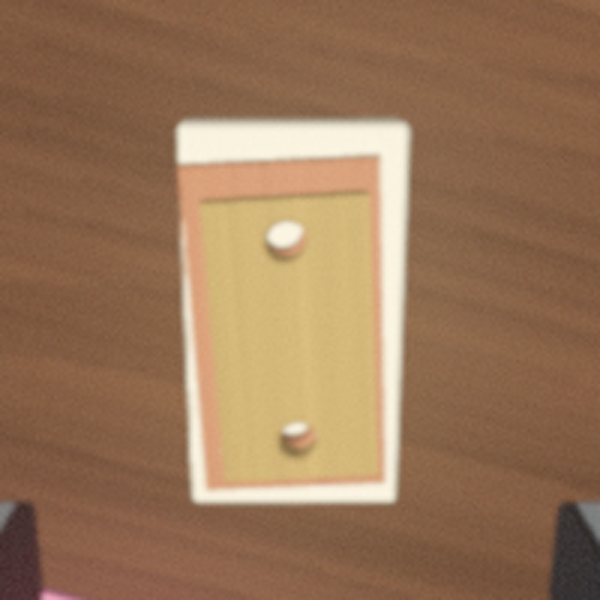

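Brass corners at crop (202,200),(370,191),(384,481),(220,484). The brass holes are at (285,238) and (297,437), and the copper's visible corners at (178,165),(380,156),(207,488).

Run:
```python
from m import *
c=pickle.load(open('w2.pkl','rb')); T=tool(); h=cv2.cvtColor(c['img'],cv2.COLOR_RGB2HSV); H,S,V=[h[...,i].astype(int) for i in range(3)]
f=lambda u,v,z: ray(c,220+(u-1)/3,90+(v-1)/3,z)
B=np.array([f(*p,.036) for p in [(202,200),(370,191),(384,481),(220,484)]]); print('brass',B.mean(0).round(4),[np.linalg.norm(B[i]-B[i-1]).round(4) for i in range(4)])
for a,b in [(3,0),(2,1)]: d=B[b]-B[a]; print(np.degrees(np.arctan2(d[1],d[0])).round(1))
h1,h2=f(285,237,.036),f(297,436,.036); print('holes',h1.round(4),h2.round(4),(h1+h2)[:2]/2,np.degrees(np.arctan2(*(h1-h2)[1::-1])),np.linalg.norm(h1-h2))
C=[f(*p,.028) for p in [(178,165),(380,156),(207,488)]]; print('copper c',((C[1]+C[2])/2).round(4),[np.linalg.norm(C[0]-C[i]).round(4) for i in (1,2)], [np.degrees(np.arctan2(*(C[0]-C[i])[1::-1])).round(1) for i in (1,2)])
b=(270,120,360,260)
print('brassmask',*rect(c,(abs(H-21)<4)&(S>100)&(V>120),.036,b)); print('copmask',*rect(c,(S>85)&(V>150),.030,b))
```

```text
brass [ 0.4396 -0.3428  0.036 ] [np.float64(0.0857), np.float64(0.0455), np.float64(0.0873), np.float64(0.0493)]
17.2
19.7
holes [ 0.4696 -0.3319  0.036 ] [ 0.4129 -0.351   0.036 ] [ 0.44123692 -0.34143205] 18.68599276964435 0.05978339816001112
copper c [ 0.4408 -0.3406  0.028 ] [np.float64(0.0559), np.float64(0.0997)] [np.float64(108.0), np.float64(18.3)]
brassmask [ 0.4402 -0.3422] [45.7 84.5] 18.8 [ 0.442  -0.3417]
copmask [ 0.4409 -0.3386] [57.  98.4] 18.1 [ 0.4443 -0.3389]
```

Run:
```python
from h import *
import pickle
for n in ['w1','w2']:
    c=pickle.load(open(n+'.pkl','rb')); Tc=np.array(c['tool_from_camera']); v,u=np.mgrid[:400,:640]; d=c['depth']
    P=np.stack([(u-c['cx'])/c['fx']*d,(v-c['cy'])/c['fy']*d,d],-1)@Tc[:3,:3].T+Tc[:3,3]
    for s in (1,-1):
        m=(d>0)&(P[...,2]<.05)&(abs(P[...,0])<.02)&(P[...,1]*s>.03)&(P[...,1]*s<.075)
        Q=P[m]; i=np.argsort(Q[:,2]); print(n,s,len(Q),Q[i[-5:]].round(4).tolist(),np.abs(Q[Q[:,2]>Q[:,2].max()-.004][:,1]).min())
```

```text
w1 1 14174 [[-0.0015, 0.0446, 0.0035], [-0.0062, 0.0441, 0.0035], [-0.001, 0.0441, 0.0036], [0.0035, 0.0442, 0.0036], [-0.0018, 0.0443, 0.0039]] 0.04354086855137538
w1 -1 13618 [[-0.0019, -0.0414, 0.0032], [-0.0036, -0.0416, 0.0032], [-0.0072, -0.0414, 0.0033], [0.0046, -0.0415, 0.0037], [-0.0072, -0.0419, 0.0051]] 0.041099247380910565
w2 1 14164 [[-0.0013, 0.044, 0.0031], [-0.0038, 0.0443, 0.0034], [-0.0066, 0.0443, 0.0042], [-0.0084, 0.0445, 0.0042], [-0.0017, 0.0445, 0.0046]] 0.04363249409655557
w2 -1 13607 [[-0.0016, -0.0415, 0.0036], [-0.0011, -0.0415, 0.0037], [0.0045, -0.0415, 0.0038], [-0.0093, -0.0418, 0.0038], [-0.007, -0.0416, 0.0039]] 0.041014330058943754
```

```bash
python3 -m handwheel '[[0,0,0.02,0,0,-3.2],[-0.0009,0,0.03,0,0,0],[0,0,0.025,0,0,0],[0,0,0.015,0,0,0],[0,0,0.008,0,0,0],[0,0,0.004,0,0,0],[0,0,0.002,0,0,0],[0,0,0.001,0,0,0]]' 1 60
python3 -m handwheel '[[0,0,0,0,0,0],[0,0,0,0,0,0],[0,0,0,0,0,0],[0,0,0,0,0,0],[0,0,0,0,0,0],[0,0,0,0,0,0],[0,0,0,0,0,0],[0,0,0,0,0,0]]' -1 60
```

```text
time: 7.58
ee_pos: [0.4409, -0.3422, 0.0461]
tcp_rot: [179.9, -0.0, 18.7]
wrist_force: [-0.4, 1.4, 0.4]
opening: 0.0851
time: 8.25
ee_pos: [0.441, -0.3422, 0.0465]
tcp_rot: [179.9, -0.1, 18.7]
wrist_force: [-1.0, 0.6, 6.2]
opening: 0.0435
```

```bash
python3 -m handwheel '[[0,0,-0.003,0,0,0],[0,0,-0.005,0,0,0],[0,0,-0.01,0,0,0],[0,0,-0.015,0,0,0],[0,0,-0.01,0,0,0],[0,0,-0.007,0,0,0],[0,0,0,0,0,0],[0,0,0,0,0,0]]' - 60
python3 - <<'E'
from m import *
c=shot('wrist'); pickle.dump(c,open('w3.pkl','wb')); save(c,'w3.png',(170,90,470,320),2.5); print(monitor.get_obs()['wrist_force'])
E
```

```text
time: 8.92
ee_pos: [0.4407, -0.342, 0.0955]
tcp_rot: [180.0, -0.0, 18.7]
wrist_force: [0.2, 0.5, -3.2]
opening: 0.0436
[ 0.05337726  0.24386357 -2.52986193]
```

View pics/w3.png

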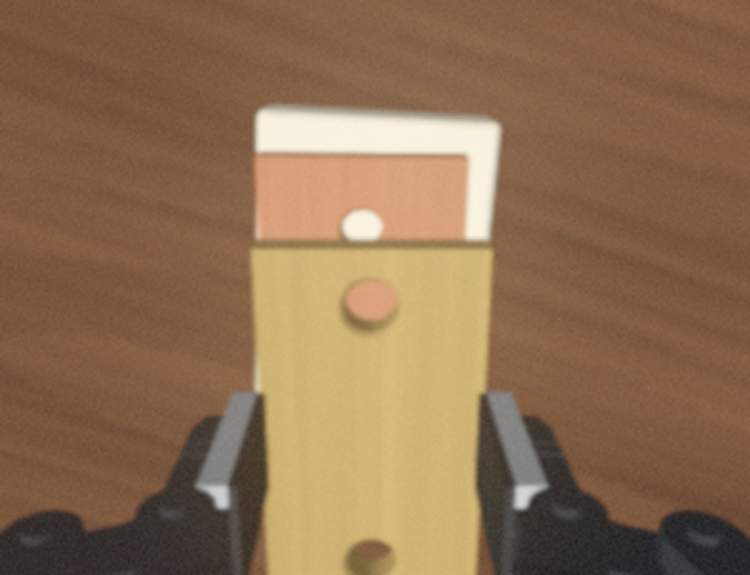

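Brass is held level (centred between the pads, both holes at x≈370) and copper remains on the board. Carrying it to the cork.

```bash
python3 -m handwheel '[[0,0,-0.01,0,0,6.1],[0,0,-0.01,0,0,6.1],[0,0,-0.01,0,0,6.1],[0,0,0,0,0,6.1],[-0.0024,-0.02,0,0,0,0],[-0.0036,-0.03,0,0,0,0],[-0.0042,-0.035,0,0,0,0],[-0.0042,-0.035,0,0,0,0]]'
python3 -m handwheel '[[-0.0044,-0.0375,0,0,0,0],[-0.0044,-0.0375,0,0,0,0],[-0.0044,-0.0375,0,0,0,0],[-0.0044,-0.0375,0,0,0,0],[-0.0044,-0.0375,0,0,0,0],[-0.0044,-0.0375,0,0,0,0],[-0.0044,-0.0375,0,0,0,0],[-0.0044,-0.0375,0,0,0,0]]'
python3 -m handwheel '[[-0.0044,-0.0375,0,0,0,0],[-0.0044,-0.0375,0,0,0,0],[-0.0044,-0.0375,0,0,0,0],[-0.0044,-0.0375,0,0,0,0],[-0.0044,-0.0375,0,0,0,0],[-0.0044,-0.0375,0,0,0,0],[-0.0042,-0.035,0,0,0,0],[-0.0026,-0.0217,0,0,0,0]]'
python3 -m handwheel '[[0,0,0.02,0,0,0],[0,0,0.03,0,0,0],[0,0,0.02,0,0,0],[0,0,0.01,0,0,0],[0,0,0.005,0,0,0],[0,0,0,0,0,0],[0,0,0,0,0,0],[0,0,0,0,0,0]]'
```

```text
time: 9.63
ee_pos: [0.4375, -0.2199, 0.1242]
tcp_rot: [-180.0, 0.1, -5.8]
wrist_force: [1.2, -0.4, -2.7]
opening: 0.0436
time: 10.3
ee_pos: [0.4253, 0.0095, 0.1268]
tcp_rot: [-176.9, 0.1, -0.6]
wrist_force: [0.9, 0.0, -2.3]
opening: 0.0438
time: 10.97
ee_pos: [0.3883, 0.1191, 0.1579]
tcp_rot: [-169.8, 0.1, 10.4]
wrist_force: [-0.2, 0.7, -2.1]
opening: 0.0434
time: 11.63
ee_pos: [0.3885, 0.124, 0.0756]
tcp_rot: [-169.5, 0.0, 10.9]
wrist_force: [0.3, 0.3, -1.8]
opening: 0.0434
```

Run:
```python
from h import *
o=monitor.get_obs(); print(o['q'].round(1),o['ee_pos'],o['tcp_rot'])
```

```text
[ 10.8 -15.  -28.1  76.9  10.5 179.9] [0.38848504 0.12401352 0.07557375] [-1.69464935e+02  1.47690014e-02  1.08585103e+01]
```

Joint 6 ran into its limit at 180°, because yaw = q1 − q6 + 180 and I had assumed the other sign. Nothing was touched. I'll lift, turn the other way to free it, then level the tool.

```bash
python3 -m handwheel '[[0,0,-0.01,0,0,-4],[0,0,-0.015,0,0,-7],[0,0,-0.015,0,0,-7],[0,0,-0.01,0,0,-7],[0,0,0,0,0,-7],[0,0,0,0,0,-7],[0,0,0,0,0,-7],[0,0,0,0,0,-7]]'
python3 - <<'E'
from h import *
T=tool(); print(monitor.get_obs()['q'].round(1),T[:3,3],monitor.get_obs()['tcp_rot'])
# rotvec in tool axes to level tool z to down
z=T[:3,:3].T@np.array([0,0,-1.]); a=np.cross([0,0,1],z); print('level',np.degrees(a).round(2))
E
```

```text
time: 12.3
ee_pos: [0.3902, 0.115, 0.1247]
tcp_rot: [-173.7, -8.4, 63.7]
wrist_force: [0.3, 0.0, -3.0]
opening: 0.0434
[  9.5 -15.7 -23.2  82.8  10.5 125.3] [0.3901891  0.11496912 0.12473879] [-173.66242441   -8.42939066   63.73112733]
level [-6.26 -8.4   0.  ]
```

```bash
python3 -m handwheel '[[0,0,0,-3.1,-4.2,0],[0,0,0,-3.1,-4.2,0],[0,0,0,0,0,-7],[0,0,0,0,0,-7],[0,0,0,0,0,-7],[0,0,0,0,0,-7],[0,0,0,0,0,-7],[0,0,0,0,0,-7]]'
python3 -m handwheel '[[0,0,0,0,0,-7],[0,0,0,0,0,-7],[0,0,0,0,0,-7],[0,0,0,0,0,-7],[0,0,0,0,0,-7],[0,0,0,0,0,-7],[0,0,0,0,0,-7],[0,0,0,0,0,0]]'
cat > go.py <<'E'
import sys; from h import *
# go.py x y z yaw : shift along tool axes *after* turning, and turn
x,y,z,w=map(float,sys.argv[1:]); o=monitor.get_obs(); p=o['ee_pos']; T=tool(); zz=T[:3,:3].T@np.array([0,0,-1.]); cur=o['tcp_rot'][2]
c,s=np.cos(np.radians(w)),np.sin(np.radians(w)); dx,dy=x-p[0],y-p[1]
print('q',o['q'].round(1),'pos',p.round(4),'rot',o['tcp_rot'].round(2),'level',np.degrees(np.cross([0,0,1],zz)).round(2))
print('wz',round(cur-w,2),'then tx %.4f ty %.4f tz %.4f'%(dx*c+dy*s,dx*s-dy*c,p[2]-z), 'or before turn: tx %.4f ty %.4f'%tuple((T[:3,:3].T@[dx,dy,0])[:2]))
E
python3 go.py .4275 .3645 .125 154.7
```

```text
time: 12.97
ee_pos: [0.3901, 0.1152, 0.1247]
tcp_rot: [-179.9, -0.1, 106.2]
wrist_force: [0.2, 1.0, -2.5]
opening: 0.0433
time: 13.63
ee_pos: [0.3901, 0.1151, 0.1246]
tcp_rot: [180.0, -0.2, 155.2]
wrist_force: [0.0, 0.2, -2.7]
opening: 0.0436
q [ 16.4 -15.4 -22.5  83.    0.1  41.2] pos [0.3901 0.1151 0.1246] rot [ 1.7998e+02 -1.7000e-01  1.5519e+02] level [ 0.02 -0.17  0.  ]
wz 0.49 then tx 0.0728 ty 0.2415 tz -0.0004 or before turn: tx 0.0707 ty 0.2421
```

```bash
python3 -m handwheel '[[0.0059,0.02,0,0,0,0],[0.01,0.034,0,0,0,0],[0.0111,0.038,0,0,0,0],[0.0111,0.038,0,0,0,0],[0.0111,0.038,0,0,0,0],[0.01,0.034,0,0,0,0],[0.0076,0.026,0,0,0,0],[0.0041,0.014,0,0,0,0]]'
python3 -m handwheel '[[0,0,0.02,0,0,0],[0,0,0.03,0,0,0],[0,0,0.025,0,0,0],[0,0,0.015,0,0,0],[0,0,0.006,0,0,0],[0,0,0.003,0,0,0],[0,0,0.0015,0,0,0],[0,0,0.001,0,0,0]]'
```

```text
time: 14.3
ee_pos: [0.4284, 0.3674, 0.1237]
tcp_rot: [180.0, -0.2, 154.7]
wrist_force: [-0.1, -1.1, -2.5]
opening: 0.0431
time: 14.97
ee_pos: [0.4284, 0.3648, 0.0234]
tcp_rot: [179.9, -0.2, 154.8]
wrist_force: [-1.1, -0.2, -1.7]
opening: 0.0437
```

```bash
python3 -m handwheel '[[0,0,0,0,0,0],[0,0,0,0,0,0],[0,0,0,0,0,0],[0,0,0,0,0,0],[0,0,-0.015,0,0,0],[0,0,-0.035,0,0,0],[0,0,-0.035,0,0,0],[0,0,-0.035,0,0,0]]' 1 60
python3 -m handwheel '[[-0.02,-0.0088,-0.0066,0,0,0],[-0.032,-0.0142,0,0,0,0],[-0.036,-0.016,0,0,0,0],[-0.036,-0.016,0,0,0,0],[-0.036,-0.016,0,0,0,0],[-0.032,-0.0142,0,0,0,0],[-0.022,-0.0095,0,0,0,0],[-0.0136,-0.006,0,0,0,0]]'
python3 -m handwheel '[[0,0,0,0,0,0],[0,0,0,0,0,0],[0,0,0,0,0,0],[0,0,0,0,0,0],[0,0,0,0,0,0],[0,0,0,0,0,0],[0,0,0,0,0,0],[0,0,0,0,0,0]]'
python3 - <<'E'
from m import *
c=shot('wrist'); pickle.dump(c,open('w4.pkl','wb')); save(c,'w4.png',(220,60,420,290),2.6); print(tool().round(4)); P=cloud(c); print(np.nanmedian(P[150:200,300:340,2]))
h=cv2.cvtColor(c['img'],cv2.COLOR_RGB2HSV); print('holder',*rect(c,(h[...,1]<40)&(h[...,2]>150),.020,(240,60,400,270)))
E
```

```text
time: 15.63
ee_pos: [0.4279, 0.3639, 0.1436]
tcp_rot: [-179.9, -0.2, 154.9]
wrist_force: [0.3, -0.2, 0.5]
opening: 0.0859
time: 16.3
ee_pos: [0.5931, 0.1741, 0.1479]
tcp_rot: [-180.0, -0.2, 154.7]
wrist_force: [-0.2, -0.1, 0.5]
opening: 0.0854
time: 16.97
ee_pos: [0.5914, 0.1767, 0.1479]
tcp_rot: [-180.0, -0.2, 154.9]
wrist_force: [-0.1, 0.4, 0.4]
opening: 0.0855
[[-9.055e-01  4.242e-01 -3.900e-03  5.914e-01]
 [ 4.242e-01  9.055e-01  9.000e-04  1.766e-01]
 [ 4.000e-03 -8.000e-04 -1.000e+00  1.479e-01]
 [ 0.000e+00  0.000e+00  0.000e+00  1.000e+00]]
0.020454783046954084
holder [0.5898 0.179 ] [ 41.6 106.4] 155.4 [0.5867 0.1804]
```

View pics/w4.png

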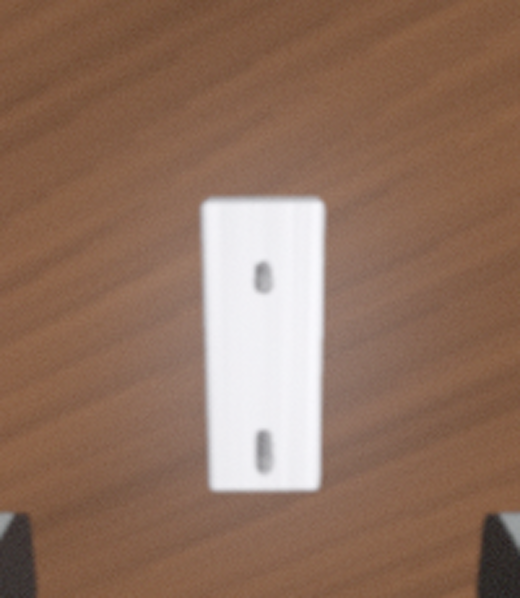

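Holder top-face corners are at crop (202,200),(325,199),(321,489),(210,490). The pin bases are at about (263,265) and (264,432), with tips at (262,292) and (264,472).

```bash
python3 - <<'E'
from m import *
c=pickle.load(open('w4.pkl','rb'))
f=lambda u,v,z: ray(c,220+(u-.8)/2.6,60+(v-.8)/2.6,z)[:2]
C=np.array([f(*p,.02) for p in [(202,200),(325,199),(321,489),(210,490)]]); print('corners',C.mean(0).round(4),[np.linalg.norm(C[i]-C[i-1]).round(4) for i in range(4)])
for z,ps in [(.02,[(263,267),(264,434)]),(.049,[(262,289),(264,469)])]:
    a,b=[f(*p,z) for p in ps]; d=a-b; print(z,((a+b)/2).round(4),np.linalg.norm(d).round(4),np.degrees(np.arctan2(d[1],d[0])).round(1))
E
python3 go.py .441 -.3405 .15 18.2
```

```text
corners [0.59   0.1793] [np.float64(0.1041), np.float64(0.0399), np.float64(0.104), np.float64(0.0406)]
0.02 [0.59  0.179] 0.0601 155.4
0.049 [0.5904 0.1783] 0.0587 155.7
q [16.6 13.6  8.7 85.3  0.1 41.7] pos [0.5914 0.1766 0.1479] rot [-179.95   -0.23  154.9 ] level [-0.05 -0.23  0.  ]
wz 136.7 then tx -0.3044 ty 0.4442 tz -0.0021 or before turn: tx -0.0832 ty -0.5321
```

```bash
python3 -m handwheel '[[-0.0031,-0.02,0,0,0,0],[-0.005,-0.032,0,0,0,0],[-0.0058,-0.037,0,0,0,0],[-0.0058,-0.037,0,0,0,0],[-0.0058,-0.037,0,0,0,0],[-0.0058,-0.037,0,0,0,0],[-0.0058,-0.037,0,0,0,0],[-0.0058,-0.037,0,0,0,0]]'
python3 -m handwheel '[[-0.0058,-0.037,0,0,0,0],[-0.0058,-0.037,0,0,0,0],[-0.0058,-0.037,0,0,0,0],[-0.0058,-0.037,0,0,0,0],[-0.0058,-0.037,0,0,0,0],[-0.0054,-0.035,0,0,0,0],[-0.0039,-0.025,0,0,0,0],[-0.002,-0.0131,0,0,0,0]]'
python3 -m handwheel '[[0,0,0,0,0,6.85],[0,0,0,0,0,6.85],[0,0,0,0,0,6.85],[0,0,0,0,0,6.85],[0,0,0,0,0,6.85],[0,0,0,0,0,6.85],[0,0,0,0,0,6.85],[0,0,0,0,0,6.85]]'
python3 -m handwheel '[[0,0,0,0,0,6.85],[0,0,0,0,0,6.85],[0,0,0,0,0,6.85],[0,0,0,0,0,6.85],[0,0,0,0,0,6.85],[0,0,0,0,0,6.85],[0,0,0,0,0,6.85],[0,0,0,0,0,6.85]]'
python3 -m handwheel '[[0,0,0.01,0,0,6.85],[0,0,0.015,0,0,6.85],[0,0,0.025,0,0,6.85],[0,0,0.025,0,0,6.5],[0,0,0.012,0,0,0],[0,0,0.005,0,0,0],[0,0,0,0,0,0],[0,0,0,0,0,0]]'
python3 go.py .441 -.3405 .036 18.2
```

```text
time: 17.68
ee_pos: [0.5133, -0.0914, 0.1481]
tcp_rot: [-180.0, -0.2, 154.9]
wrist_force: [0.6, -0.3, 0.4]
opening: 0.0853
time: 18.35
ee_pos: [0.4398, -0.3434, 0.1479]
tcp_rot: [-179.9, -0.2, 154.7]
wrist_force: [0.4, 0.5, 0.1]
opening: 0.0857
time: 19.02
ee_pos: [0.4412, -0.3402, 0.148]
tcp_rot: [-179.8, -0.1, 99.8]
wrist_force: [-0.3, -0.8, -0.5]
opening: 0.0856
time: 19.68
ee_pos: [0.4412, -0.3402, 0.148]
tcp_rot: [-179.8, 0.1, 45.0]
wrist_force: [0.3, 0.0, 0.6]
opening: 0.0851
time: 20.35
ee_pos: [0.4411, -0.3408, 0.057]
tcp_rot: [-179.9, 0.2, 18.4]
wrist_force: [-0.8, 0.7, 0.4]
opening: 0.0855
q [-3.76e+01  6.80e+00 -9.10e+00  7.42e+01 -1.00e-01  1.24e+02] pos [ 0.4411 -0.3408  0.057 ] rot [-1.7993e+02  1.7000e-01  1.8390e+01] level [-0.07  0.17  0.  ]
wz 0.19 then tx 0.0000 ty -0.0003 tz 0.0210 or before turn: tx 0.0000 ty -0.0003
```

```bash
python3 -m handwheel '[[0,0,0.01,0,0.1,0],[0,0,0.006,0,0,0],[0,0,0.003,0,0,0],[0,0,0.0015,0,0,0],[0,0,0,0,0,0],[0,0,0,0,0,0],[0,0,0,0,0,0],[0,0,0,0,0,0]]'
python3 -m handwheel '[[0,0,0,0,0,0],[0,0,0,0,0,0],[0,0,0,0,0,0],[0,0,0,0,0,0],[0,0,0,0,0,0],[0,0,0,0,0,0],[0,0,0,0,0,0],[0,0,0,0,0,0]]' -1 60
python3 -m handwheel '[[0,0,-0.003,0,0,0],[0,0,-0.007,0,0,0],[0,0,-0.015,0,0,0],[0,0,-0.03,0,0,0],[0,0,-0.03,0,0,0],[0,0,-0.02,0,0,0],[0,0,-0.01,0,0,0],[0,0,0,0,0,0]]'
python3 - <<'E'
from m import *
c=shot('wrist'); pickle.dump(c,open('w5.pkl','wb')); save(c,'w5.png',(190,100,450,350),2.4); print(monitor.get_obs()['wrist_force'],tool().round(4))
E
```

```text
time: 21.02
ee_pos: [0.4407, -0.3407, 0.0358]
tcp_rot: [-179.9, 0.1, 18.2]
wrist_force: [-0.6, 0.2, -0.2]
opening: 0.0856
time: 21.68
ee_pos: [0.4407, -0.3407, 0.0362]
tcp_rot: [-179.9, 0.1, 18.2]
wrist_force: [-1.2, 0.6, 5.3]
opening: 0.0537
time: 22.35
ee_pos: [0.4416, -0.3414, 0.1529]
tcp_rot: [180.0, -0.0, 18.2]
wrist_force: [1.1, 0.3, -3.2]
opening: 0.0539
[-0.30118111  0.50258079 -4.30747415] [[ 9.498e-01  3.128e-01 -1.500e-03  4.411e-01]
 [ 3.128e-01 -9.498e-01  8.000e-04 -3.410e-01]
 [-1.200e-03 -1.200e-03 -1.000e+00  1.508e-01]
 [ 0.000e+00  0.000e+00  0.000e+00  1.000e+00]]
```

View pics/w5.png

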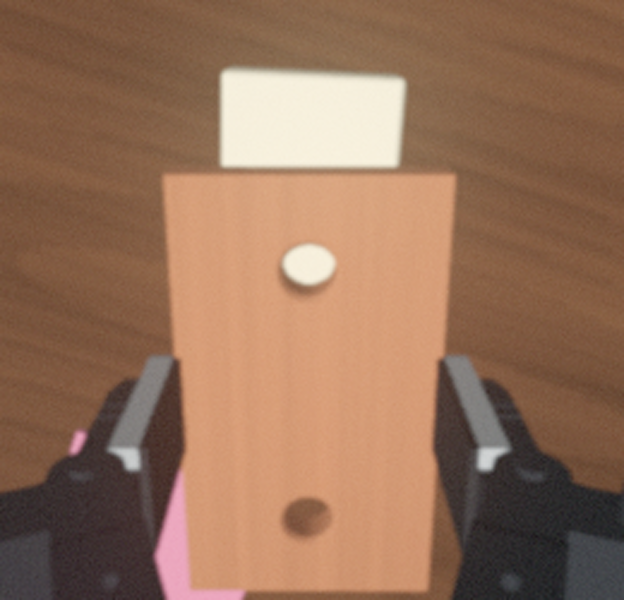

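Copper is held level (weight −4 N): corners at crop (163,174),(457,174),(430,591),(190,588), holes at (309,269),(307,516). I'll express plate and pins in the tool frame, so that camera bias cancels.

```bash
python3 - <<'E'
from m import *
c=pickle.load(open('w5.pkl','rb')); Tc=np.array(c['tool_from_camera'])
def f(u,v,z):
    d=Tc[:3,:3]@np.array([(190+(u-.7)/2.4-c['cx'])/c['fx'],(100+(v-.7)/2.4-c['cy'])/c['fy'],1]); o=Tc[:3,3]; return (o+d*(z-o[2])/d[2])[:2]
for z in (.0082,.006):
    C=np.array([f(*p,z) for p in [(163,174),(457,174),(430,591),(190,588)]]); H=[f(309,269,z),f(307,516,z)]
    print(z,'corn',C.mean(0).round(4),[np.linalg.norm(C[i]-C[i-1]).round(4) for i in range(4)],'holes',np.round(H,4).tolist(),np.mean(H,0).round(4),np.subtract(*H).round(4))
c4=pickle.load(open('w4.pkl','rb')); W=c4['W']@np.linalg.inv(np.array(c4['tool_from_camera'])); print('holder in tool4',(np.linalg.inv(W)@[.5901,.1790,.02,1]).round(4))
E
python3 go.py .5901 .1790 .15 155.5
```

```text
0.0082 corn [-0.0002  0.0015] [np.float64(0.0995), np.float64(0.0566), np.float64(0.1004), np.float64(0.0567)] holes [[0.0304, 0.0013], [-0.0293, 0.0009]] [0.0005 0.0011] [0.0597 0.0004]
0.006 corn [0.0011 0.0015] [np.float64(0.0979), np.float64(0.0557), np.float64(0.0988), np.float64(0.0558)] holes [[0.0312, 0.0013], [-0.0275, 0.0009]] [0.0018 0.0011] [0.0587 0.0004]
holder in tool4 [0.0016 0.0016 0.128  1.    ]
q [-37.7   5.2  -0.4  84.4  -0.  124.1] pos [ 0.4411 -0.341   0.1508] rot [-1.7993e+02  7.0000e-02  1.8230e+01] level [-0.07  0.07  0.  ]
wz -137.27 then tx 0.0800 ty 0.5350 tz 0.0008 or before turn: tx 0.3042 ty -0.4473
```

```bash
python3 -m handwheel '[[0,0,0,0,0,-6.9],[0,0,0,0,0,-6.9],[0,0,0,0,0,-6.9],[0,0,0,0,0,-6.9],[0,0,0,0,0,-6.9],[0,0,0,0,0,-6.9],[0,0,0,0,0,-6.9],[0,0,0,0,0,-6.9]]'
python3 -m handwheel '[[0,0,0,0,0,-6.9],[0,0,0,0,0,-6.9],[0,0,0,0,0,-6.9],[0,0,0,0,0,-6.9],[0,0,0,0,0,-6.9],[0,0,0,0,0,-6.9],[0,0,0,0,0,-6.9],[0,0,0,0,0,-6.9]]'
python3 -m handwheel '[[0,0,0,0,0,-6.9],[0,0,0,0,0,-6.9],[0,0,0,0,0,-6.9],[0,0,0,0,0,-6.2],[0.003,0.02,0,0,0,0],[0.0045,0.03,0,0,0,0],[0.0054,0.036,0,0,0,0],[0.0054,0.036,0,0,0,0]]'
python3 -m handwheel '[[0.0057,0.038,0,0,0,0],[0.0057,0.038,0,0,0,0],[0.0057,0.038,0,0,0,0],[0.0057,0.038,0,0,0,0],[0.0057,0.038,0,0,0,0],[0.0057,0.038,0,0,0,0],[0.0057,0.038,0,0,0,0],[0.0057,0.038,0,0,0,0]]'
python3 -m handwheel '[[0.0053,0.036,0,0,0,0],[0.0044,0.03,0,0,0,0],[0.003,0.02,0,0,0,0],[0.0018,0.0125,0.01,0,0,0],[0.0009,0.006,0.02,0,0,0],[0.0004,0.0032,0.02,0,0,0],[0,0,0.015,0,0,0],[0,0,0.008,0,0,0]]'
python3 -m handwheel '[[0,0,0,0,0,0],[0,0,0,0,0,0],[0,0,0,0,0,0],[0,0,0,0,0,0],[0,0,0,0,0,0],[0,0,0,0,0,0],[0,0,0,0,0,0],[0,0,0,0,0,0]]'
python3 go.py .5899 .1777 .07 155.5
python3 - <<'E'
from m import *
c=shot('wrist'); pickle.dump(c,open('w6.pkl','wb')); save(c,'w6.png',(230,140,410,345),2.9)
E
```

```text
time: 23.07
ee_pos: [0.4401, -0.3403, 0.1479]
tcp_rot: [-179.7, -0.1, 73.8]
wrist_force: [-0.8, 0.4, -2.5]
opening: 0.0537
time: 23.73
ee_pos: [0.4401, -0.3402, 0.1479]
tcp_rot: [-179.9, -0.3, 129.0]
wrist_force: [-0.5, 0.1, -4.3]
opening: 0.0536
time: 24.4
ee_pos: [0.4739, -0.2209, 0.148]
tcp_rot: [180.0, -0.4, 155.4]
wrist_force: [1.5, 0.2, -2.1]
opening: 0.0535
time: 25.07
ee_pos: [0.5584, 0.0753, 0.1484]
tcp_rot: [-179.9, -0.3, 155.5]
wrist_force: [1.2, 0.4, -2.3]
opening: 0.0533
time: 25.73
ee_pos: [0.5872, 0.1772, 0.073]
tcp_rot: [-179.8, -0.4, 155.5]
wrist_force: [-0.3, 0.2, -3.5]
opening: 0.0537
time: 26.4
ee_pos: [0.5893, 0.1781, 0.0781]
tcp_rot: [180.0, -0.1, 155.5]
wrist_force: [0.1, -0.3, -3.8]
opening: 0.0537
q [16.8 14.   1.5 77.6  0.1 41.2] pos [0.5893 0.1781 0.0781] rot [ 1.7997e+02 -1.4000e-01  1.5553e+02] level [ 0.03 -0.14  0.  ]
wz 0.03 then tx -0.0007 ty -0.0001 tz 0.0081 or before turn: tx -0.0007 ty -0.0001
```

View pics/w6.png

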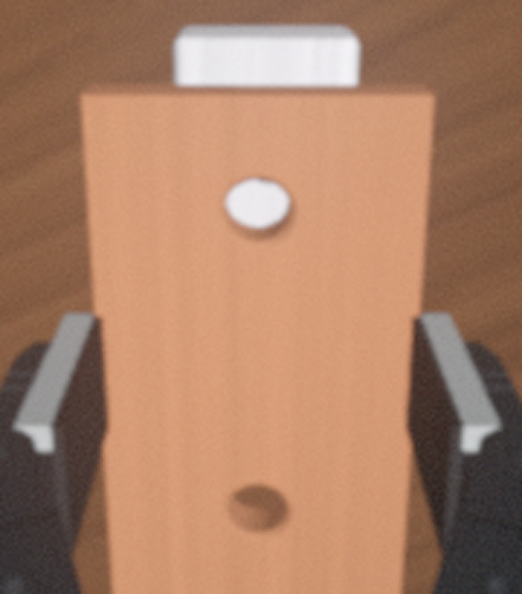

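The pins are hidden by the plate here. The bar's visible end spans crop u 175–360 against the plate's 82–434, so I'll check the lateral offset numerically.

Run:
```python
from m import *
def f(c,T,x0,y0,s,u,v,zw=None,zt=None):
    o=.5*(s-1)/s*0; uu=x0+(u+.5)/s-.5; vv=y0+(v+.5)/s-.5
    Tc=np.array(c['tool_from_camera']); 
    if zw is not None: p=np.append(ray(c,uu,vv,zw),1); return (np.linalg.inv(T)@p)[:3].round(4)
    d=Tc[:3,:3]@np.array([(uu-c['cx'])/c['fx'],(vv-c['cy'])/c['fy'],1]); o=Tc[:3,3]; return (o+d*(zt-o[2])/d[2]).round(4)
for n,x0,y0,s in [('w4',220,60,2.6),('w6',230,140,2.9)]:
    c=pickle.load(open(n+'.pkl','rb')); T=c['W']@np.linalg.inv(np.array(c['tool_from_camera'])); print(n,c['cx'],T[:3,3].round(4))
    if n=='w4':
        for p in [(202,200),(325,199),(321,489),(210,490),(263,267),(264,434)]: print(p,f(c,T,x0,y0,s,*p,zw=.02))
    else:
        for p in [(175,39),(360,39)]: print('bar',p,f(c,T,x0,y0,s,*p,zw=.02))
        for p in [(82,95),(434,95),(113,590),(404,590),(258,207),(258,508)]: print('plate',p,f(c,T,x0,y0,s,*p,zt=.0082))
```

```text
w4 318.22598144358597 [0.5914 0.1767 0.1479]
(202, 200) [ 0.0536 -0.0186  0.1282]
(325, 199) [0.054  0.0213 0.1281]
(321, 489) [-0.05    0.0227  0.1277]
(210, 490) [-0.0504 -0.0179  0.1278]
(263, 267) [0.0318 0.0013 0.1281]
(264, 434) [-0.0283  0.0018  0.1278]
w6 318.22598144358597 [0.5893 0.1781 0.0781]
bar (175, 39) [ 0.0506 -0.0186  0.0582]
bar (360, 39) [0.0506 0.0211 0.0583]
plate (82, 95) [ 0.0494 -0.0289  0.0082]
plate (434, 95) [0.0494 0.0272 0.0082]
plate (113, 590) [-0.049  -0.0291  0.0082]
plate (404, 590) [-0.049   0.0276  0.0082]
plate (258, 207) [ 0.0304 -0.0008  0.0082]
plate (258, 508) [-0.0298 -0.0008  0.0082]
```

Run:
```python
import pickle,numpy as np
for n in ['w1','w2','w3','w4','w5','w6']:
    c=pickle.load(open(n+'.pkl','rb')); Tc=np.array(c['tool_from_camera']); print(n,Tc[:3].round(4).tolist(),round(c['fx'],2))
```

```text
w1 [[-0.0, -0.9507, -0.3101, 0.0794], [1.0, 0.0001, -0.0002, 0.0012], [0.0003, -0.3101, 0.9507, -0.126]] 296.01
w2 [[-0.0, -0.9507, -0.3101, 0.0794], [1.0, 0.0001, -0.0002, 0.0012], [0.0003, -0.3101, 0.9507, -0.126]] 296.01
w3 [[-0.0, -0.9507, -0.3101, 0.0793], [1.0, 0.0001, -0.0002, 0.0012], [0.0002, -0.3101, 0.9507, -0.126]] 296.01
w4 [[-0.0, -0.9506, -0.3104, 0.079], [1.0, -0.0001, 0.0003, -0.0011], [-0.0003, -0.3104, 0.9506, -0.126]] 296.01
w5 [[-0.0, -0.9507, -0.3101, 0.0793], [1.0, 0.0001, -0.0002, 0.0012], [0.0002, -0.3101, 0.9507, -0.126]] 296.01
w6 [[-0.0, -0.9506, -0.3104, 0.079], [1.0, -0.0001, 0.0003, -0.0011], [-0.0003, -0.3104, 0.9506, -0.126]] 296.01
```

The wrist calibration's small error depends on yaw. Using only views at this yaw, the plate needs about −1 mm in x and +2 mm in y (tool axes). I'll apply that and lower gently onto the pins.

```bash
python3 -m handwheel '[[-0.001,0.002,0,0,0.1,0],[0,0,0.005,0,0,0],[0,0,0.005,0,0,0],[0,0,0.004,0,0,0],[0,0,0.002,0,0,0],[0,0,0.002,0,0,0],[0,0,0,0,0,0],[0,0,0,0,0,0]]'
python3 -m handwheel '[[0,0,0.002,0,0,0],[0,0,0.002,0,0,0],[0,0,0.002,0,0,0],[0,0,0.002,0,0,0],[0,0,0.001,0,0,0],[0,0,0,0,0,0],[0,0,0,0,0,0],[0,0,0,0,0,0]]'
python3 go.py .5907 .1796 .0362 155.5
python3 - <<'E'
from m import *
c=shot('wrist'); pickle.dump(c,open('w7.pkl','wb')); save(c,'w7.png',(230,140,410,345),2.9)
E
```

```text
time: 27.12
ee_pos: [0.5908, 0.1795, 0.0598]
tcp_rot: [180.0, -0.3, 155.5]
wrist_force: [-0.1, -0.0, -3.1]
opening: 0.0537
time: 27.78
ee_pos: [0.5909, 0.1796, 0.0509]
tcp_rot: [180.0, -0.3, 155.5]
wrist_force: [-0.3, 0.4, -3.6]
opening: 0.0535
q [16.8 15.  -0.3 74.8  0.2 41.3] pos [0.5909 0.1796 0.0509] rot [179.97  -0.25 155.53] level [ 0.03 -0.25  0.  ]
wz 0.03 then tx 0.0002 ty -0.0000 tz 0.0147 or before turn: tx 0.0002 ty -0.0000
```

View pics/w7.png

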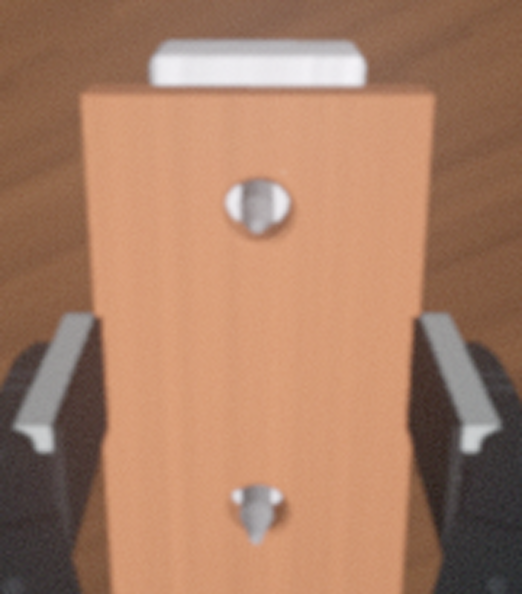

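Both pins show centred in the holes (258,205),(258,510) with no contact force. I'll seat the plate fully.

```bash
python3 -m handwheel '[[0,0,0.003,0,-0.2,0],[0,0,0.004,0,0,0],[0,0,0.003,0,0,0],[0,0,0.002,0,0,0],[0,0,0.0015,0,0,0],[0,0,0.001,0,0,0],[0,0,0.0005,0,0,0],[0,0,0,0,0,0]]'
python3 -m handwheel '[[0,0,0,0,0,0],[0,0,0,0,0,0],[0,0,0,0,0,0],[0,0,0,0,0,0],[0,0,0,0,0,0],[0,0,-0.01,0,0,0],[0,0,-0.03,0,0,0],[0,0,-0.04,0,0,0]]' 1 60
python3 -m handwheel '[[0,0,-0.02,0,0,0],[0,0,-0.01,0,0,0],[0,0,0,0,0,0],[0,0,0,0,0,0],[0,0,0,0,0,0],[0,0,0,0,0,0],[0,0,0,0,0,0],[0,0,0,0,0,0]]'
python3 go.py .4284 .3648 .145 155.5
python3 - <<'E'
from m import *
c=shot('wrist'); pickle.dump(c,open('w8.pkl','wb')); save(c,'w8.png',(220,60,420,290),2.6); P=cloud(c)
h=cv2.cvtColor(c['img'],cv2.COLOR_RGB2HSV); H,S,V=[h[...,i].astype(int) for i in range(3)]; m=(S>85)&(V>180); m[:60]=0;m[270:]=0;m[:,:240]=0;m[:,400:]=0
print('z',np.nanpercentile(P[...,2][m],[5,50,95]).round(4)); print(*rect(c,m,.028))
E
```

```text
time: 28.5
ee_pos: [0.5908, 0.1796, 0.0363]
tcp_rot: [180.0, -0.0, 155.5]
wrist_force: [-2.9, -0.1, 0.4]
opening: 0.0536
time: 29.17
ee_pos: [0.5892, 0.179, 0.1142]
tcp_rot: [-179.8, -0.3, 155.5]
wrist_force: [1.4, 0.2, 1.1]
opening: 0.0855
time: 29.83
ee_pos: [0.5905, 0.1793, 0.1447]
tcp_rot: [-180.0, -0.1, 155.5]
wrist_force: [-0.7, -0.2, -0.3]
opening: 0.0853
q [16.9 13.5  8.3 84.9  0.1 41.3] pos [0.5905 0.1793 0.1447] rot [-1.7995e+02 -1.3000e-01  1.5553e+02] level [-0.05 -0.13  0.  ]
wz 0.03 then tx 0.2244 ty 0.1015 tz -0.0003 or before turn: tx 0.2244 ty 0.1016
z [0.0273 0.0284 0.0294]
[0.5907 0.1784] [56.8 99.7] 155.3 [0.5879 0.1797]
```

```bash
python3 -m handwheel '[[0.02,0.009,0,0,0,0.7],[0.032,0.0145,0,0,0,0],[0.036,0.0163,0,0,0,0],[0.036,0.0163,0,0,0,0],[0.036,0.0163,0,0,0,0],[0.032,0.0145,0,0,0,0],[0.02,0.009,0,0,0,0],[0.0124,0.0056,0,0,0,0]]'
python3 -m handwheel '[[0,0,0.01,0,0,0],[0,0,0.025,0,0,0],[0,0,0.025,0,0,0],[0,0,0.015,0,0,0],[0,0,0.005,0,0,0],[0,0,0,0,0,0],[0,0,0,0,0,0],[0,0,0,0,0,0]]'
python3 go.py .4284 .3648 .0225 154.8
python3 - <<'E'
from m import *
c=shot('wrist'); h=cv2.cvtColor(c['img'],cv2.COLOR_RGB2HSV); pickle.dump(c,open('w9.pkl','wb')); save(c,'w9.png',(200,130,440,350),2.5)
E
```

```text
time: 30.55
ee_pos: [0.4289, 0.3683, 0.1461]
tcp_rot: [180.0, -0.1, 155.0]
wrist_force: [0.6, 0.2, -0.3]
opening: 0.0853
time: 31.22
ee_pos: [0.4316, 0.3667, 0.0674]
tcp_rot: [179.9, -0.0, 154.8]
wrist_force: [0.2, 0.0, 0.9]
opening: 0.0854
q [40.3  7.5 -7.2 75.2  0.1 65.5] pos [0.4316 0.3667 0.0674] rot [ 1.7989e+02 -1.0000e-02  1.5479e+02] level [ 0.11 -0.01  0.  ]
wz -0.01 then tx 0.0021 ty -0.0031 tz 0.0449 or before turn: tx 0.0021 ty -0.0031
```

View pics/w9.png

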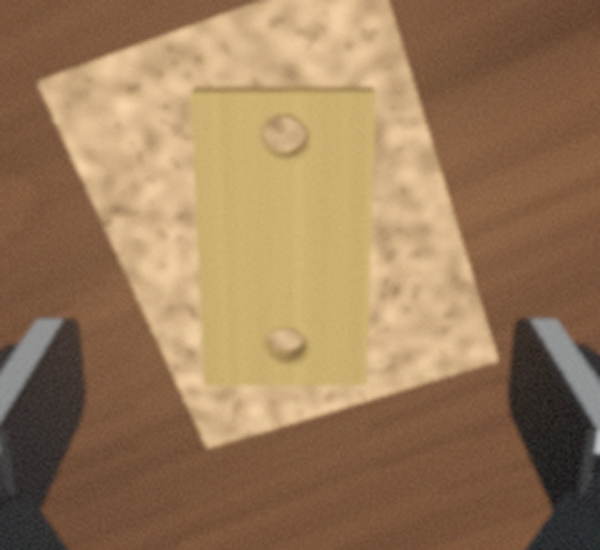

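Brass lies flat on the cork, aligned with the tool (holes at (284,135),(285,343)). I'll regrasp it and lift.

```bash
python3 -m handwheel '[[0.0021,-0.0031,0.01,0,0,0],[0,0,0.015,0,0,0],[0,0,0.01,0,0,0],[0,0,0.005,0,0,0],[0,0,0.003,0,0,0],[0,0,0.0019,0,0,0],[0,0,0,0,0,0],[0,0,0,0,0,0]]'
python3 -m handwheel '[[0,0,0,0,0,0],[0,0,0,0,0,0],[0,0,0,0,0,0],[0,0,0,0,0,0],[0,0,0,0,0,0],[0,0,0,0,0,0],[0,0,0,0,0,0],[0,0,0,0,0,0]]' -1 60
python3 -m handwheel '[[0,0,-0.005,0,0,0],[0,0,-0.01,0,0,0],[0,0,-0.025,0,0,0],[0,0,-0.03,0,0,0],[0,0,-0.02,0,0,0],[0,0,-0.01,0,0,0],[0,0,0,0,0,0],[0,0,0,0,0,0]]'
python3 go.py .5907 .1796 .12 155.5
```

```text
time: 31.93
ee_pos: [0.4277, 0.365, 0.0217]
tcp_rot: [179.9, -0.0, 154.8]
wrist_force: [-0.4, -0.7, 0.7]
opening: 0.0851
time: 32.6
ee_pos: [0.4278, 0.3651, 0.022]
tcp_rot: [179.9, -0.0, 154.8]
wrist_force: [-1.1, -0.8, 5.1]
opening: 0.044
time: 33.27
ee_pos: [0.4275, 0.3647, 0.1208]
tcp_rot: [180.0, -0.1, 154.8]
wrist_force: [-0.3, -0.4, -2.6]
opening: 0.0435
q [40.4  6.  -2.9 81.1  0.1 65.6] pos [0.4275 0.3647 0.1208] rot [ 1.7999e+02 -6.0000e-02  1.5483e+02] level [ 0.01 -0.06  0.  ]
wz -0.67 then tx -0.2252 ty -0.1007 tz 0.0008 or before turn: tx -0.2264 ty -0.0981
```

```bash
python3 -m handwheel '[[-0.02,-0.009,0,0,0,-0.7],[-0.032,-0.0143,0,0,0,0],[-0.036,-0.0161,0,0,0,0],[-0.036,-0.0161,0,0,0,0],[-0.036,-0.0161,0,0,0,0],[-0.032,-0.0143,0,0,0,0],[-0.021,-0.0094,0,0,0,0],[-0.0122,-0.0055,0,0,0,0]]'
python3 -m handwheel '[[0,0,0.01,0,0,0],[0,0,0.02,0,0,0],[0,0,0.012,0,0,0],[0,0,0.005,0,0,0],[0,0,0,0,0,0],[0,0,0,0,0,0],[0,0,0,0,0,0],[0,0,0,0,0,0]]'
python3 go.py .5907 .1796 .0467 155.5
python3 - <<'E'
from m import *
c=shot('wrist'); pickle.dump(c,open('w10.pkl','wb')); save(c,'w10.png',(230,140,410,345),2.9)
E
```

```text
time: 33.93
ee_pos: [0.5912, 0.1768, 0.1183]
tcp_rot: [-179.9, -0.2, 155.4]
wrist_force: [0.7, -0.6, -2.8]
opening: 0.0433
time: 34.6
ee_pos: [0.5908, 0.18, 0.075]
tcp_rot: [179.9, 0.0, 155.6]
wrist_force: [0.6, -0.7, -1.9]
opening: 0.0433
q [16.9 14.2  1.4 77.1  0.1 41.4] pos [0.5908 0.18   0.075 ] rot [1.7992e+02 1.0000e-02 1.5555e+02] level [ 0.08  0.01 -0.  ]
wz 0.05 then tx -0.0000 ty -0.0004 tz 0.0283 or before turn: tx -0.0000 ty -0.0004
```

View pics/w10.png

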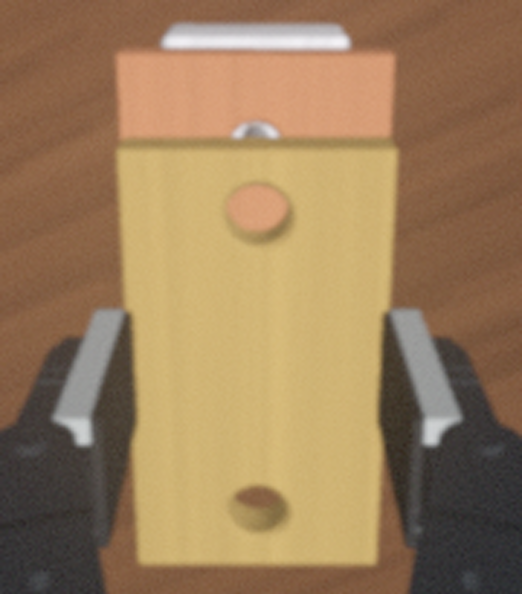

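Brass is held level, holes at crop (258,212),(258,508), and the copper is seated beneath. I'll work out the remaining x offset.

Run:
```python
from m import *
c=pickle.load(open('w10.pkl','rb')); Tc=np.array(c['tool_from_camera'])
def f(u,v,z):
    d=Tc[:3,:3]@np.array([(230+(u+.5)/2.9-.5-c['cx'])/c['fx'],(140+(v+.5)/2.9-.5-c['cy'])/c['fy'],1]); o=Tc[:3,3]; return (o+d*(z-o[2])/d[2])[:2]
for z in (.0082,.0095,.0105): print(z,np.round([f(258,212,z),f(258,508,z),(f(118,150,z)+f(397,150,z)+f(138,564,z)+f(376,564,z))/4],4).tolist())
```

```text
0.0082 [[0.0295, -0.0008], [-0.0298, -0.0008], [-0.0012, -0.001]]
0.0095 [[0.029, -0.0008], [-0.0308, -0.0008], [-0.002, -0.001]]
0.0105 [[0.0287, -0.0008], [-0.0316, -0.0008], [-0.0026, -0.001]]
```

```bash
python3 -m handwheel '[[0.0015,-0.0003,0,0,0,0],[0,0,0.003,0,0,0],[0,0,0.003,0,0,0],[0,0,0.003,0,0,0],[0,0,0.002,0,0,0],[0,0,0.002,0,0,0],[0,0,0.002,0,0,0],[0,0,0.001,0,0,0]]'
python3 go.py .5907 .1796 .0467 155.5
python3 - <<'E'
from m import *
c=shot('wrist'); pickle.dump(c,open('w11.pkl','wb')); save(c,'w11.png',(230,140,410,345),2.9)
E
```

```text
time: 35.32
ee_pos: [0.5889, 0.1798, 0.0576]
tcp_rot: [180.0, -0.1, 155.5]
wrist_force: [0.1, -0.6, -2.2]
opening: 0.0433
q [17.  14.5 -0.2 75.3  0.1 41.4] pos [0.5889 0.1798 0.0576] rot [ 1.8000e+02 -8.0000e-02  1.5552e+02] level [ 0.   -0.08  0.  ]
wz 0.02 then tx -0.0017 ty 0.0006 tz 0.0109 or before turn: tx -0.0017 ty 0.0006
```

View pics/w11.png

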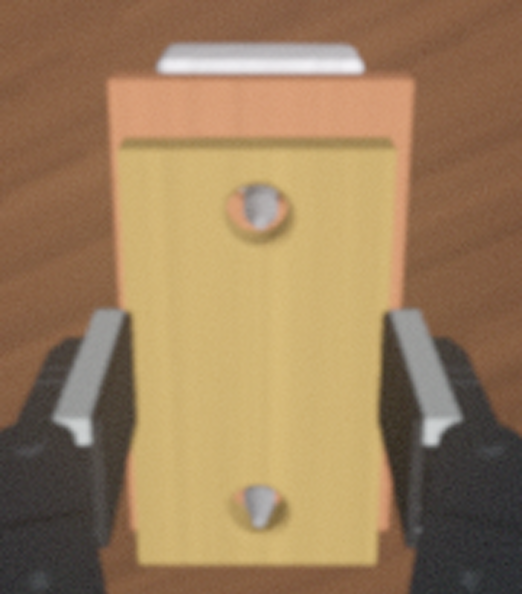

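The pins come up through both brass holes, free of contact. I'll seat it, release, and go to the board.

```bash
python3 -m handwheel '[[0,0,0.002,0,0,0],[0,0,0.003,0,0,0],[0,0,0.002,0,0,0],[0,0,0.002,0,0,0],[0,0,0.001,0,0,0],[0,0,0.001,0,0,0],[0,0,0.0005,0,0,0],[0,0,0,0,0,0]]'
python3 -m handwheel '[[0,0,0,0,0,0],[0,0,0,0,0,0],[0,0,0,0,0,0],[0,0,0,0,0,0],[0,0,0,0,0,0],[0,0,-0.01,0,0,0],[0,0,-0.03,0,0,0],[0,0,-0.04,0,0,0]]' 1 60
python3 -m handwheel '[[0,0,-0.02,0,0,0],[0,0,0,0,0,0],[0,0,0,0,0,0],[0,0,0,0,0,0],[0,0,0,0,0,0],[0,0,0,0,0,0],[0,0,0,0,0,0],[0,0,0,0,0,0]]'
python3 go.py .4411 -.342 .15 155.5
python3 - <<'E'
from m import *
c=shot('wrist'); pickle.dump(c,open('w12.pkl','wb')); save(c,'w12.png',(220,60,420,290),2.6); P=cloud(c)
h=cv2.cvtColor(c['img'],cv2.COLOR_RGB2HSV); H,S,V=[h[...,i].astype(int) for i in range(3)]
m=(abs(H-21)<4)&(S>90)&(V>150); m[:60]=0;m[270:]=0;m[:,:240]=0;m[:,400:]=0
print('z brass',np.nanpercentile(P[...,2][m],[5,50,95]).round(4),*rect(c,m,.036))
E
```

```text
time: 36.03
ee_pos: [0.589, 0.1799, 0.0464]
tcp_rot: [180.0, -0.1, 155.5]
wrist_force: [-0.3, 0.5, -2.8]
opening: 0.0434
time: 36.7
ee_pos: [0.5874, 0.1794, 0.1249]
tcp_rot: [-179.8, -0.3, 155.5]
wrist_force: [1.3, 0.3, 0.2]
opening: 0.0854
time: 37.37
ee_pos: [0.5888, 0.1797, 0.1458]
tcp_rot: [-180.0, -0.1, 155.5]
wrist_force: [0.5, 0.3, 0.4]
opening: 0.0858
q [17.  13.3  8.1 84.9  0.1 41.4] pos [0.5888 0.1797 0.1458] rot [-1.7998e+02 -1.1000e-01  1.5552e+02] level [-0.02 -0.11  0.  ]
wz 0.02 then tx -0.0819 ty -0.5360 tz -0.0042 or before turn: tx -0.0817 ty -0.5360
z brass [0.0353 0.0364 0.0375] [0.59   0.1784] [45.7 84.3] 155.6 [0.5883 0.1791]
```

```bash
python3 -m handwheel '[[-0.0031,-0.02,0,0,0,0],[-0.005,-0.032,0,0,0,0],[-0.0058,-0.037,0,0,0,0],[-0.0058,-0.037,0,0,0,0],[-0.0058,-0.037,0,0,0,0],[-0.0058,-0.037,0,0,0,0],[-0.0058,-0.037,0,0,0,0],[-0.0058,-0.037,0,0,0,0]]'
python3 -m handwheel '[[-0.0058,-0.037,0,0,0,0],[-0.0058,-0.037,0,0,0,0],[-0.0058,-0.037,0,0,0,0],[-0.0058,-0.037,0,0,0,0],[-0.005,-0.037,0,0,0,0],[-0.0055,-0.036,0,0,0,0],[-0.0035,-0.027,0,0,0,0],[-0.0019,-0.014,0,0,0,0]]'
python3 -m handwheel '[[0,0,0,0,0,-6.7],[0,0,0,0,0,-6.7],[0,0,0,0,0,-6.7],[0,0,0,0,0,-6.7],[0,0,0,0,0,-6.7],[0,0,0,0,0,-6.5],[0,0,0,0,0,0],[0,0,0,0,0,0]]'
python3 go.py .4411 -.342 .02 -164.5
python3 - <<'E'
from m import *
c=shot('wrist'); pickle.dump(c,open('w13.pkl','wb')); P=cloud(c); h=cv2.cvtColor(c['img'],cv2.COLOR_RGB2HSV); H,S,V=[h[...,i].astype(int) for i in range(3)]
b=(220,60,430,300)
print('white',*rect(c,(S<70)&(V>150)&(np.nan_to_num(P[...,2])<.04),.020,b))
E
```

```text
time: 38.08
ee_pos: [0.5138, -0.0888, 0.1464]
tcp_rot: [180.0, -0.0, 155.5]
wrist_force: [0.9, -0.5, -0.5]
opening: 0.0853
time: 38.75
ee_pos: [0.4404, -0.3447, 0.1459]
tcp_rot: [-180.0, -0.1, 155.4]
wrist_force: [0.1, -0.3, 1.0]
opening: 0.0854
time: 39.42
ee_pos: [0.4418, -0.3416, 0.1461]
tcp_rot: [179.9, -0.0, -164.7]
wrist_force: [-0.4, -0.3, -0.4]
opening: 0.0857
q [-37.7   5.4  -0.8  83.9   0.  -53.1] pos [ 0.4418 -0.3416  0.1461] rot [ 1.7994e+02 -3.0000e-02 -1.6465e+02] level [ 0.06 -0.03  0.  ]
wz -0.15 then tx 0.0008 ty -0.0002 tz 0.1261 or before turn: tx 0.0008 ty -0.0002
white [ 0.4398 -0.3424] [ 67.7 120.6] 15.3 [ 0.4358 -0.3436]
```

```bash
python3 -m handwheel '[[0.001,0,0.02,0,0,0],[0,0,0.03,0,0,0],[0,0,0.03,0,0,0],[0,0,0.025,0,0,0],[0,0,0.012,0,0,0],[0,0,0.006,0,0,0],[0,0,0.003,0,0,0],[0,0,0.002,0,0,0]]'
python3 -m handwheel '[[0,0,0,0,0,0],[0,0,0,0,0,0],[0,0,0,0,0,0],[0,0,0,0,0,0],[0,0,0,0,0,0],[0,0,0,0,0,0],[0,0,0,0,0,0],[0,0,0,0,0,0]]' -1 60
python3 -m handwheel '[[0,0,-0.005,0,0,0],[0,0,-0.01,0,0,0],[0,0,-0.02,0,0,0],[0,0,-0.03,0,0,0],[0,0,-0.02,0,0,0],[0,0,-0.01,0,0,5.8],[0,0,0,0,0,0],[0,0,0,0,0,0]]'
python3 go.py .4667 .011 .0225 -170.5
```

```text
time: 40.13
ee_pos: [0.4412, -0.3425, 0.0192]
tcp_rot: [-180.0, 0.0, -164.5]
wrist_force: [-0.9, -0.6, 1.3]
opening: 0.0853
time: 40.8
ee_pos: [0.4414, -0.3428, 0.02]
tcp_rot: [-179.9, 0.1, -164.5]
wrist_force: [-0.5, 0.4, 6.5]
opening: 0.0643
time: 41.47
ee_pos: [0.4409, -0.3424, 0.114]
tcp_rot: [-180.0, 0.0, -170.1]
wrist_force: [0.6, 0.2, -2.0]
opening: 0.0639
q [-37.8   5.6  -4.1  80.3   0.  -47.7] pos [ 0.4409 -0.3424  0.114 ] rot [-1.7999e+02  2.0000e-02 -1.7014e+02] level [-0.01  0.02  0.  ]
wz 0.36 then tx -0.0837 ty 0.3443 tz 0.0915 or before turn: tx -0.0859 ty 0.3438
```

```bash
python3 -m handwheel '[[-0.005,0.02,0,0,0,0.4],[-0.008,0.032,0,0,0,0],[-0.0095,0.038,0,0,0,0],[-0.0095,0.038,0,0,0,0],[-0.0095,0.038,0,0,0,0],[-0.0095,0.038,0,0,0,0],[-0.0095,0.038,0,0,0,0],[-0.0095,0.038,0,0,0,0]]'
python3 -m handwheel '[[-0.0083,0.033,0,0,0,0],[-0.005,0.02,0,0,0,0],[-0.0027,0.0108,0,0,0,0],[0,0,0.015,0,0,0],[0,0,0.025,0,0,0],[0,0,0.015,0,0,0],[0,0,0.005,0,0,0],[0,0,0,0,0,0]]'
python3 go.py .4667 .011 .0245 -170.5
python3 - <<'E'
from m import *
c=shot('wrist'); pickle.dump(c,open('w14.pkl','wb')); save(c,'w14.png',(90,60,550,390),1.7)
E
```

```text
time: 42.13
ee_pos: [0.4633, -0.0527, 0.1123]
tcp_rot: [179.9, -0.1, -170.5]
wrist_force: [1.4, -0.9, -0.9]
opening: 0.0645
time: 42.8
ee_pos: [0.4683, 0.0105, 0.0516]
tcp_rot: [179.9, -0.2, -170.6]
wrist_force: [0.5, -0.1, -1.1]
opening: 0.064
q [  1.3  -5.1 -21.8  73.5   0.   -8.1] pos [0.4683 0.0105 0.0516] rot [ 179.93   -0.24 -170.63] level [ 0.07 -0.24  0.  ]
wz -0.13 then tx 0.0015 ty 0.0007 tz 0.0271 or before turn: tx 0.0016 ty 0.0007
```

View pics/w14.png

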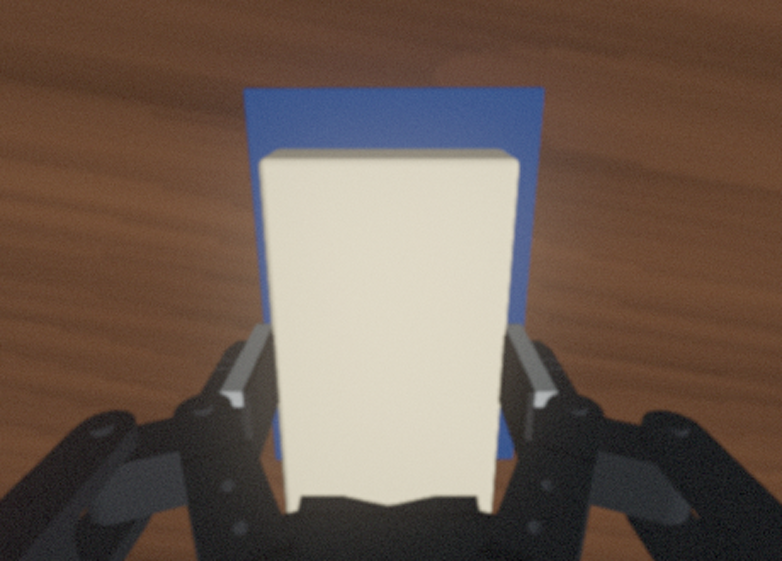

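Board is parallel to the blue mat (corners (244,88),(545,88)) and nicely centred. I'll lower it, release, retreat and check.

```bash
python3 -m handwheel '[[0.001,0.0005,0.008,0,-0.2,0],[0,0,0.008,0,0,0],[0,0,0.005,0,0,0],[0,0,0.003,0,0,0],[0,0,0.002,0,0,0],[0,0,0.001,0,0,0],[0,0,0,0,0,0],[0,0,0,0,0,0]]'
python3 -m handwheel '[[0,0,0,0,0,0],[0,0,0,0,0,0],[0,0,0,0,0,0],[0,0,0,0,0,0],[0,0,0,0,0,0],[0,0,-0.01,0,0,0],[0,0,-0.03,0,0,0],[0,0,-0.04,0,0,0]]' 1 60
python3 -m handwheel '[[0,0,-0.03,0,0,0],[0,0,-0.03,0,0,0],[0,0,-0.03,0,0,0],[0,0,-0.01,0,0,0],[0,0,0,0,0,0],[0,0,0,0,0,0],[0,0,0,0,0,0],[0,0,0,0,0,0]]'
python3 - <<'E'
from m import *
c=shot('wrist'); P=cloud(c); h=cv2.cvtColor(c['img'],cv2.COLOR_RGB2HSV); H,S,V=[h[...,i].astype(int) for i in range(3)]
b=(220,60,430,320); blue=(H>100)&(H<125)&(S>120); wh=(S<70)&(V>150)
print('board',*rect(c,wh,.024,b)); print('mat',*rect(c,blue|wh,.004,b)); print('z board',np.nanpercentile(P[...,2][170:190,300:335],[5,50,95]).round(4))
s=shot('scene'); save(s,'scene_end.png',s=1.25); pickle.dump(s,open('s_end.pkl','wb')); P=cloud(s)
s0=pickle.load(open('scene.pkl','rb')); P0=cloud(s0)
for n,Q in (('start',P0),('end',P)):
    m=(Q[...,2]>.045)&(Q[...,2]<.065)&(abs(Q[...,0]-.635)<.05)&(abs(Q[...,1])<.06); print('jar',n,m.sum(),Q[m].mean(0).round(4))
m=(P[...,2]>.03)&(abs(P[...,0]-.597)<.045)&(abs(P[...,1]+.2)<.045); print('block top',P[m].mean(0).round(4),np.ptp(P[m],0).round(3))
for u,v in [(511,265),(513,290)]: print(dep(s,int(u/1.25),int(v/1.25)).round(4))
E
```

```text
time: 43.52
ee_pos: [0.4688, 0.0114, 0.0266]
tcp_rot: [180.0, 0.2, -170.7]
wrist_force: [-0.3, -0.0, -1.6]
opening: 0.0643
time: 44.18
ee_pos: [0.4666, 0.0113, 0.1055]
tcp_rot: [179.9, -0.1, -170.7]
wrist_force: [1.5, -0.3, -0.0]
opening: 0.0857
time: 44.85
ee_pos: [0.4675, 0.0111, 0.2048]
tcp_rot: [179.9, 0.0, -170.7]
wrist_force: [-0.0, -0.3, 0.0]
opening: 0.0857
board [0.4682 0.0103] [ 69.3 122.1] 9.3 [0.4647 0.0097]
mat [0.4733 0.0112] [ 73.8 130. ] 9.3 [0.4696 0.0105]
z board [0.0233 0.0243 0.0256]
jar start 242 [0.6399 0.0072 0.0539]
jar end 245 [0.6401 0.0071 0.0538]
block top [ 0.5989 -0.2026  0.0365] [0.05  0.051 0.012]
[0.5739 0.1787 0.0362]
[0.6143 0.1502 0.0354]
```

View pics/scene_end.png

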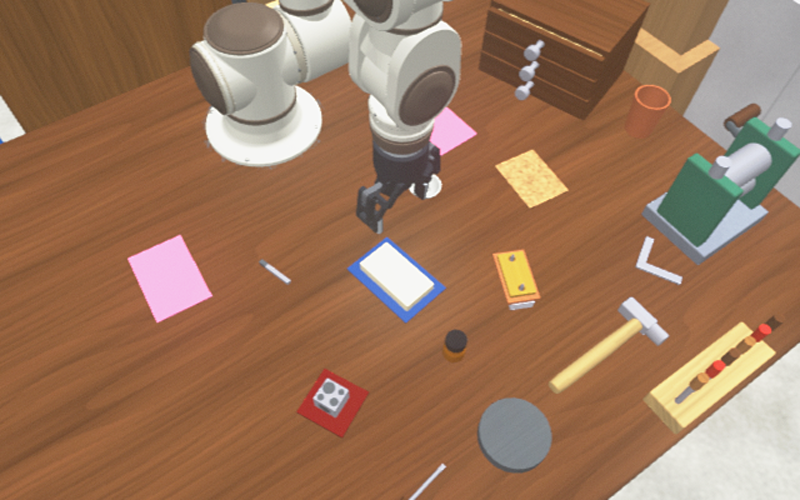

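The scene view shows everything in place: block on the red pad (331,397), board on the blue mat (397,276), brass on copper over the pins (515,277), and the jar unmoved (455,345). Handing in.

```bash
python3 -c "
from workcell import order; print(order.job_done())"
```

```text
the job is handed in; nothing more can be done
None
```

I took the stack apart, put all four pieces away and handed the job in at about 45 s of the 128 s allowed. No verdict was reported, so this rests on my own camera checks:

- **Doming block:** upright on the leather pad. Its top is at z ≈ 37 mm and it sits within about 4 mm of the middle, against the 15 mm allowed.
- **Board:** on the blue mat with its top at z ≈ 24 mm. It is about 2 mm from my estimate of the mat's middle, and the angles agree to within 0.5°.
- **Plates:** copper then brass over both pins, flat, with tops at z ≈ 28.4 and 36.4 mm, which is full depth. The directions agree with the bar within about 0.5°.
- **Jar:** moved less than 1 mm.
- **Robot:** clear of everything at hand-in.

**What went wrong or disagreed:**
- On the first carry to the cork mat, joint 6 stopped at its range end because I had assumed the wrong turning direction. The tool tilted about 10° with the brass plate held. Nothing was touched; I turned back, levelled and carried on.
- The wrist camera calibration shifted by about 2 mm with the tool's yaw. I corrected for this before putting the copper plate on the pins.
- The final wrist measurement of the mat is unusable, because the gripper and the board hid part of it. For the mat's middle I relied on the first top and scene views instead.

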